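# Gauge the patch box and pack the porcelain into its case

### The arm

A 7-joint arm with a two-finger parallel gripper is mounted at the origin on the work surface. World frame = base frame: x ahead of the robot, y to its left, z up, the work surface at z = 0. Lengths are in mm, angles in rad, forces in N, time in s.
With the tool pointing down it reaches from about 425 to 875 mm from the base axis. Payload 4.7 kg.
Tool frame: the origin (TCP) lies on the centre line of the jaws, within the pads' length; the fingertips stand 14 mm ahead of it and the grasp point (between the pads) lies 5 mm behind it; z points along the fingers, y is the line along which they close (so a half turn about z gives the same grasp; the last joint's range is limited). The gripper opens to 85 mm and grips with 20 to 120 N. Pads are 22 mm wide; open, the fingers measure 114 mm over their backs; the gripper's body (76 mm by 85 mm) begins 54 mm behind the grasp point. The pads swing forward as they close: fully open they stand 13 mm farther back than shut.
Start: joints at [-1.184, 0.321, -0.07, 1.45, 0.023, 1.371, -0.057], TCP at [236.773, 605.361, 245.349] pointing down, gripper open.
Joint ranges: [-2.86, 2.86], [-0.3, 2.09], [-1.38, 1.24], [0.06, 2.45], [-1.56, 4.7], [0.09, 2.05], [-2.69, 2.69]. Speed limits (rad/s): [2.57, 2.57, 3.14, 3.14, 3.14, 3.14, 3.14].

### API

Orientations are given as a rotation vector (axis times angle).
In Python, from bench import env gives the robot as it stands. The module is installed in compiled form; this text tells all that it offers.
- The arm moves only by the shell command python3 -m pendant 'ROWS' [OPENING] [FORCE]. ROWS is JSON, a list of rows, each an object of numbers: "x", "y", "z": the shift along the tool's x, y, z in cm; "ax", "ay", "az": the turn, a rotation vector about the tool's x, y, z in rad. A call has 1 to 10 rows; each row shifts and turns the commanded pose from where the row before left it, along the tool's axes as they then stand; what a row does not reach is not made up. A row lasts 1/8 s, in which the tool goes at most 62.5 mm and 10.7 degrees, less where a joint would pass 70% of its speed; a pose out of reach is approached as far as the arm can. A call is refused whole if a number of a shift passes 6.25 or a number of a turn 0.188, either way. A call with a gripper value outside its range is refused whole. OPENING is the opening, from -1 (shut) to 1 (fully open), set as the call begins (- or left out, the last holds). The fingers move at their own pace and stop on an object; FORCE is the grip in N (left out, the last holds). Time passes only in rows, so rows that do not move let the fingers close. It gives the time, the measured TCP pose, the force, the opening and the grip force at its end, in the units of the state.
- env.observe(): the state, without advancing time (a new reading comes with each control period).
- env.grab_frame(name): name is "scene" or "top" or "wrist"; returns (picture, depth): 480x640x3 uint8, red, green, blue; 480x640 float32, mm along the optical axis (not along the pixel's ray), 0 where there is no reading.
- env.camera_model(name): a dict with "intrinsics" (3x3 intrinsics, pixels), "dist_coeffs" ([k1, k2, p1, p2, k3] as OpenCV has them; the pictures are not rectified), "position" and "rotation" of the camera in the world. Camera axes: x right, y up, looking along -z (the intrinsics and any distortion apply to the point x, -y, -z); pixel columns grow to the right and rows downward; lengths in mm; the calibration is good to about 2 mm. A picture is of the moment at which its call begins: read the wrist's pose just before it. camera_model takes no time and is no camera call; for the wrist camera it gives the pose at the moment of the call.
- env.finish_job(): hands the job in; it is judged then, once.
The state is a dict: "clock": time; "q": joint angles; "qvel": joint speeds; "effort": joint torques, N m; "eef_pos": TCP position; "orientation": TCP orientation; "force": force on the tool from outside, world axes, zero at the start; "ft_torque": the same for the moment, N m; "gripper_width": finger opening in mm; "grip_force": force on a finger pad.
Only numpy, scipy, OpenCV 4.12 (cv2) and the standard library are available. Lean on these libraries where they do the work, as an engineer would, in place of code of your own. Each camera call takes 0.05 s, during which the arm holds its last target. There are 200 camera calls.

### The job

Take the height of the gold-banded patch box: stand it in the middle of the gauge's carriage pad, slide the carriage home under the foot and press the spindle until the sprung foot rests on the box and gives by about 5 mm for half a second, then let the spindle rise. Pack all the porcelain in the specimen case, upright and flat on the floor of a well of its own: the eggs in the narrow wells, the buns and the gauged patch box in the wide ones. It is fragile: set each piece down softly, letting go only when it rests in its well or is within a few millimetres of it, never pressed or dropped, and leave the cups, medallion, dish and hammer where they are.

Things in the scene. Friction and masses are not known exactly. Their poses are not given: they have to be found in the camera images.
- case: Fixed mahogany case on the left, turned up to 13 degrees: block 270 (x) x 180 (y) mm, 30 mm high, origin centred underneath. Six round flat-floored wells, 8 mm deep, in two rows of three along its x, 80 mm apart both ways: narrow wells (42 mm across) at -y, wide ones (52 mm) at +y. The lid, fixed open, rises 170 mm along the +y edge, leaning outward 20 degrees, its foot at y = 92 mm
- narrow_0 (a point): Centre of the floor of narrow well 0 (42 mm across, 8 mm deep; the rim is 8 mm above this point)
- narrow_1 (a point): Centre of the floor of narrow well 1 (42 mm across, 8 mm deep; the rim is 8 mm above this point)
- narrow_2 (a point): Centre of the floor of narrow well 2 (42 mm across, 8 mm deep; the rim is 8 mm above this point)
- wide_0 (a point): Centre of the floor of wide well 0 (52 mm across, 8 mm deep; the rim is 8 mm above this point)
- wide_1 (a point): Centre of the floor of wide well 1 (52 mm across, 8 mm deep; the rim is 8 mm above this point)
- wide_2 (a point): Centre of the floor of wide well 2 (52 mm across, 8 mm deep; the rim is 8 mm above this point)
- egg_a: Plain white porcelain egg standing on a flat foot (26 mm across), 54 mm high, 40 mm across at its widest, which is a short upright band 15 to 27 mm above the foot; 35 mm across at 8 mm. Origin at the centre of the foot's underside, z up along its axis. About 50 to 100 g. May be absent
- egg_b: Plain white porcelain egg standing on a flat foot (26 mm across), 54 mm high, 40 mm across at its widest, which is a short upright band 15 to 27 mm above the foot; 35 mm across at 8 mm. Origin at the centre of the foot's underside, z up along its axis. About 50 to 100 g. May be absent
- egg_c: Plain white porcelain egg standing on a flat foot (26 mm across), 54 mm high, 40 mm across at its widest, which is a short upright band 15 to 27 mm above the foot; 35 mm across at 8 mm. Origin at the centre of the foot's underside, z up along its axis. About 50 to 100 g. May be absent
- bun_a: Plain white porcelain bun, a low round dome on a flat foot (34 mm across), 34 mm high, 50 mm across at its widest, an upright band 14 to 24 mm above the foot; 43 mm across at 7 mm. Origin at the centre of the foot's underside, z up. About 50 to 100 g. May be absent
- bun_b: Plain white porcelain bun, a low round dome on a flat foot (34 mm across), 34 mm high, 50 mm across at its widest, an upright band 14 to 24 mm above the foot; 43 mm across at 7 mm. Origin at the centre of the foot's underside, z up. About 50 to 100 g. May be absent
- pot: The patch box (always present): a closed white porcelain barrel with a gold band round its waist, flat foot 32 mm across, 40 mm high with a flat top 24 mm across, 48 mm across at its widest, an upright band 14 to 26 mm above the foot; 42 mm across at 8 mm. Origin at the centre of the foot's underside, z up. About 55 to 110 g
- pad (a point): Centre of the pad of the gauge's carriage, 20 mm above the table: the part to be gauged stands here. The carriage (60 mm wide) slides level along a track (80 mm wide, 12 mm high) on the line from pad to post; stays where left (1.5 N friction). Home, its stop: pad exactly under the foot. Out: up to 110 mm from there, post leading. Load it well out: a bracket overhangs the foot. y: pad to post, z up
- post (a point): On the carriage's upright brass post (14 mm diameter, from 20 to 58 mm above the table), 90 mm from the pad along the track; this point is 48 mm above the table: grip it here to slide the carriage
- spindle (a joint): Travel of the gauge's spindle, 0 = up, 0.036 m = fully down. A return spring lifts it when let go (about 2 N at the top, 4 N at the bottom to press down, plus the foot's spring)
- spindle_top (a point): Centre of the top of the spindle's brass knob (28 mm across), 170 mm above the table when up: press down here
- foot (a joint): How far the part below has pushed the sprung foot up into the spindle: 0 = hanging free, at most 0.015 m (1 N to start, then 0.12 N per mm). With the patch box on the pad the foot meets it after 24 mm of spindle travel; each further mm of travel pushes the foot in 1 mm. Height of the box = 64 mm - spindle + foot
- foot_tip (a point): Centre of the underside of the sprung foot (20 mm across), 84 mm above the table when up. The gauge is fixed, on the right, turned up to 7 degrees. 65 mm behind the foot (away from the robot) stands its column, carrying over the foot a bracket 28 mm wide, 99 to 121 mm above the table. The track runs 40 mm past the foot on one side and 235 mm on the other
- can_a: Bystander: gold-rimmed porcelain coffee can, 62 mm across, 62 mm high, with a handle; origin under its centre
- can_b: Bystander: a second coffee can like the first
- medallion: Bystander: blue jasperware medallion lying flat, 48 mm across, 8 mm high
- butter_pat: Bystander: green majolica butter pat, a small dish 80 mm across, 9 mm high
- hammer: Bystander: tapping hammer lying flat, 220 mm long, beech handle
Not all that is in view belongs to the job. What is shaped like the pot but purple is not meant. What is shaped like the bun_a but green or turquoise is not meant.

How it is judged:
By the outcome, as a careful person would: the job done as asked, in the order asked, and still so for the second after the job is handed in, with the robot touching nothing.
Of egg_a, egg_b, egg_c, bun_a, bun_b only 3 to 4 are there at a start; the rules pass over those that are not, and their reading is None.
At some moment in a run one of bun_a, bun_b may be knocked a few centimetres aside while the robot is not near it.
It also fails if it takes over 210 s, if anything falls off the work surface, if the arm or the gripper's body presses on something with over 40 N, if the wrist force passes 120 N, or if a joint passes its speed limit or range.

## Working session

There is one attempt and no reset: what is moved stays moved. The work goes in short steps, Python scripts to look and compute and a shell command to move; the robot and the scene stay as the last step left them, time stands still between calls to the robot, and variables do not carry over. Pictures are saved under pics/ and viewed, at most 14 in all, crops included, and the job is handed in when it is done.

```bash
mkdir -p pics; cat > h.py <<'E'
import numpy as np, cv2
from bench import env
from scipy.spatial.transform import Rotation as R
def rot(m):
    m=np.array(m,float)
    return m if m.shape==(3,3) else R.from_rotvec(m).as_matrix()
def grab(name):
    c=env.camera_model(name); im,d=env.grab_frame(name); return c,im,d
def world(c,d,us,vs,z=None,dep=None):
    K=np.array(c["intrinsics"]);D=np.array(c["dist_coeffs"],float)
    p=cv2.undistortPoints(np.stack([us,vs],-1).reshape(-1,1,2).astype(float),K,D).reshape(-1,2)
    ray=np.c_[p[:,0],-p[:,1],-np.ones(len(p))]
    Rm=rot(c["rotation"]);o=np.array(c["position"])
    rw=ray@Rm.T
    if z is not None: return o+rw*((z-o[2])/rw[:,2])[:,None]
    return o+rw*np.asarray(dep).reshape(-1,1)
def cloud(c,d):
    v,u=np.mgrid[0:480,0:640]
    P=world(c,d,u.ravel(),v.ravel(),dep=d.ravel()).reshape(480,640,3)
    P[d<=0]=np.nan
    return P
def save(n,im): cv2.imwrite(f"pics/{n}.png",im[...,::-1])
E
python3 - <<'E'
from h import *
print(env.observe())
for n in("top","scene"):
    c,im,d=grab(n); save(n+"0",im); print(n,c)
    np.savez(n+"0.npz",im=im,d=d,P=cloud(c,d))
E
```

```text
{'clock': 0.0, 'q': array([-1.18389781,  0.32181722, -0.07006917,  1.45168527,  0.02261434,
        1.37082423, -0.05691235]), 'qvel': array([ 1.32079507e-03, -8.86875406e-04, -6.50740603e-04, -9.42878492e-05,
       -1.89285999e-04, -1.03488324e-03, -2.39103428e-04]), 'effort': array([-2.33115406e-05, -4.93572199e+01, -3.82199222e-01, -3.14341557e+01,
        1.29370982e-02,  1.14323842e-02, -1.43342055e-05]), 'eef_pos': array([236.6126114 , 604.84090307, 244.22197058]), 'orientation': array([-5.82150063e-01, -3.08693570e+00,  3.03492628e-03]), 'force': array([-0.15722254,  0.17823246, -0.53706609]), 'ft_torque': array([ 0.02164558,  0.03220157, -0.00737991]), 'grip_force': 0.0, 'gripper_width': 85.42476613182244}
top {'intrinsics': array([[534.86176779,   0.        , 323.11899551],
       [  0.        , 534.86176779, 233.82290901],
       [  0.        ,   0.        ,   1.        ]]), 'dist_coeffs': array([-0.1291546,  0.       ,  0.       ,  0.       ,  0.       ]), 'position': array([ 485.38458262,  -74.11360435, 1227.14030111]), 'rotation': array([ 0.03363296, -0.04082683, -1.592298  ])}
scene {'intrinsics': array([[613.82264785,   0.        , 324.71751207],
       [  0.        , 613.82264785, 238.05186652],
       [  0.        ,   0.        ,   1.        ]]), 'dist_coeffs': array([-0.01125236,  0.        ,  0.        ,  0.        ,  0.        ]), 'position': array([1372.57319313,    6.92372917,  897.05464354]), 'rotation': array([0.58843839, 0.67304359, 1.58502331])}
```

View pics/top0.png

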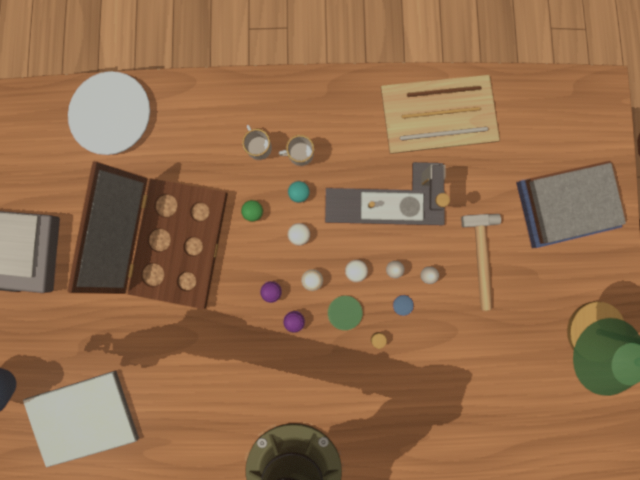

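View pics/scene0.png

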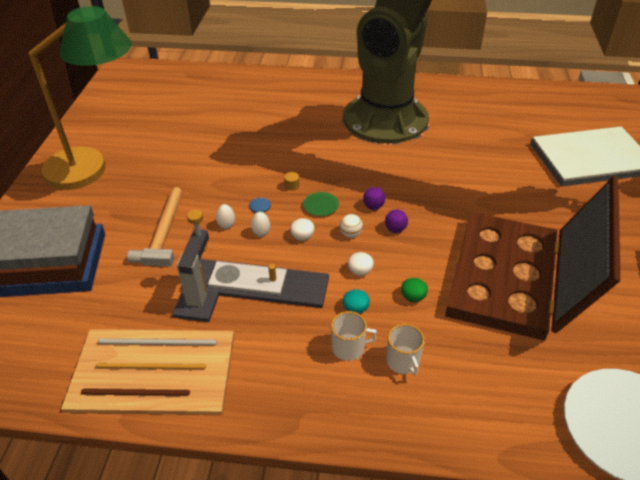

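The top view shows the following:
- **Wells:** wide at (166,205), (160,240), (153,274); narrow at (201,212), (194,246), (187,281).
- **Buns:** (299,234) and (357,271).
- **Pot, candidate:** (312,280).
- **Eggs:** (396,269) and (430,274).
- **Gauge:** post at (374,205), pad at (410,206).

Next I enlarge the key regions.

```bash
cat > m.py <<'E'
from h import *
z=np.load("top0.npz");im=z["im"];d=z["d"];P=z["P"]
c=env.camera_model("top")
a=cv2.resize(im[155:315,120:240],None,fx=3.6,fy=3.6,interpolation=cv2.INTER_CUBIC)
b=cv2.resize(im[155:235,320:460],None,fx=5.6,fy=5.6,interpolation=cv2.INTER_CUBIC)
save("caseC",a);save("gaugeC",b)
hsv=cv2.cvtColor(im,cv2.COLOR_RGB2HSV)
for n,(u,v,zz) in dict(pot=(312,280,20),bunA=(299,234,19),bunB=(357,271,19),eggA=(396,269,24),eggB=(430,274,24)).items():
    w=np.zeros(im.shape[:2],np.uint8);w[v-16:v+17,u-16:u+17]=1
    m=((P[...,2]>6)|((hsv[...,1]<90)&(hsv[...,2]>110)))&(w>0)
    k,l,s,cc=cv2.connectedComponentsWithStats(m.astype(np.uint8))
    i=l[v,u];top=(l==i)
    Q=P[top];Q=Q[np.isfinite(Q[:,2])]
    zt=np.percentile(Q[:,2],98)
    print(n,s[i],cc[i].round(1),world(c,d,cc[i][:1],cc[i][1:],z=zz).round(1),"ztop",zt.round(1),np.median(Q[Q[:,2]>zt-8],0).round(1))
for n,(u,v) in dict(table=(400,240),case=(215,240),pad=(395,212),foot=(432,200)).items(): print(n,P[v,u].round(1),P[v+1,u+1].round(1))
E
python3 m.py
```

```text
pot [301 269  22  22 374] [312.  279.4] [[440.2 -52.9  20. ]] ztop 42.3 [439.7 -53.3  37.7]
bunA [288 223  22  23 399] [298.5 233.7] [[543.9 -24.5  19. ]] ztop 35.3 [543.2 -25.6  30.6]
bunB [345 260  23  22 407] [356.  270.4] [[ 458.2 -152.6   19. ]] ztop 35.6 [ 459.1 -151.8   30.7]
eggA [386 261  18  17 258] [394.5 268.9] [[ 459.6 -239.2   24. ]] ztop 54.4 [ 460.  -238.7   50.4]
eggB [420 266  19  18 266] [429.2 274.6] [[ 444.8 -317.7   24. ]] ztop 56.5 [ 444.8 -317.    51.6]
table [ 525.4 -257.5   -3.1] [ 522.9 -259.2    0.8]
case [533.3 163.3  29.9] [531.3 162.3  23.8]
pad [ 588.6 -244.7   18.7] [ 586.2 -246.8   19.7]
foot [ 603.9 -309.7  117. ] [ 601.5 -311.2  119.7]
```

View pics/caseC.png

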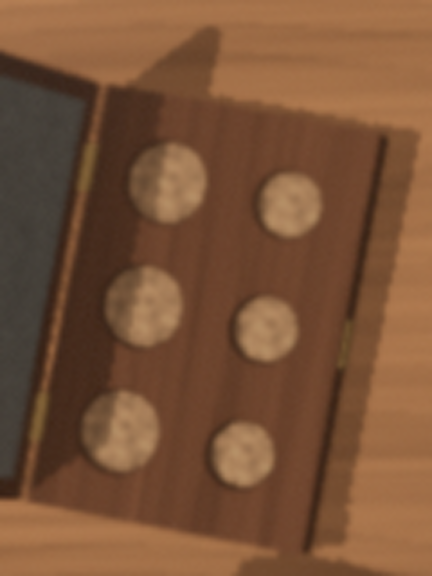

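View pics/gaugeC.png

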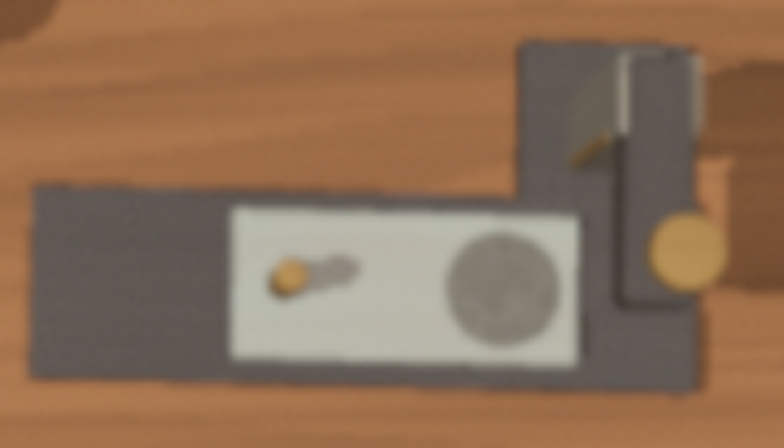

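```bash
cat > m2.py <<'E'
from h import *
c=env.camera_model("top")
def W(pts,off,f,z):
    p=np.array(pts,float); p=np.array(off)+(p+.5)/f-.5
    return world(c,None,p[:,0],p[:,1],z=z)
w=W([(168,182),(144,306),(121,431),(290,204),(266,328),(242,454)],(120,155),3.6,26)[:,:2]
# model: index rows top(+x)->bottom ; wide y=+40? fit rows
M=np.array([(80,40),(0,40),(-80,40),(80,-40),(0,-40),(-80,-40)],float)
mw=w.mean(0);H=(M.T@(w-mw));U,S,V=np.linalg.svd(H);Rr=(V.T@U.T)
print("case centre(of wells)",mw,"yaw deg",np.degrees(np.arctan2(Rr[1,0],Rr[0,0])))
fit=M@Rr.T+mw
print("wells fit",fit.round(1).tolist(),"res",(w-fit).round(1).tolist())
post=W([(290,277)],(320,155),5.6,58);pad=W([(503,289)],(320,155),5.6,20);knob=W([(688,252)],(320,155),5.6,170)
corners=W([(232,207),(579,214),(576,366),(231,360)],(320,155),5.6,20)
tr=W([(33,185),(697,392),(31,376)],(320,155),5.6,12)
print("post",post,"pad",pad,"knob",knob,"\n",corners.round(1),tr.round(1))
e=(post-pad)[0,:2];print("len",np.hypot(*e),"yaw",np.degrees(np.arctan2(-e[0],e[1])),"out",np.hypot(*(knob-pad)[0,:2]))
o=env.observe();print(o["eef_pos"],rot(o["orientation"]).round(3).tolist(),env.camera_model("wrist"))
E
python3 m2.py
```

```text
case centre(of wells) [529.01969694 252.4110726 ] yaw deg -11.521757580098011
wells fit [[615.4, 275.6], [537.0, 291.6], [458.6, 307.6], [599.4, 197.2], [521.0, 213.2], [442.6, 229.2]] res [[-0.2, -0.1], [-0.0, -0.1], [-0.2, -0.4], [-0.1, 0.0], [0.5, 0.1], [0.1, 0.5]]
post [[ 603.80897919 -187.54446452   58.        ]] pad [[ 601.05446531 -277.90188996   20.        ]] knob [[ 598.69132753 -319.67611528  170.        ]] 
 [[ 636.7 -168.4   20. ]
 [ 631.1 -310.1   20. ]
 [ 569.1 -306.8   20. ]
 [ 574.4 -166.4   20. ]] [[ 648.4  -88.    12. ]
 [ 558.  -358.1   12. ]
 [ 570.2  -85.5   12. ]]
len 90.39940087421094 yaw -1.746100644348013 out 41.841012436576115
[236.59555218 604.91402664 244.35507731] [[-0.931, 0.364, -0.001], [0.364, 0.931, -0.002], [-0.0, -0.002, -1.0]] {'intrinsics': array([[429.72811601,   0.        , 323.53530026],
       [  0.        , 429.72811601, 247.32907214],
       [  0.        ,   0.        ,   1.        ]]), 'dist_coeffs': array([0.01295085, 0.        , 0.        , 0.        , 0.        ]), 'position': array([163.1305197 , 633.32978386, 374.51311047]), 'rotation': array([-0.27494233, -0.18612857,  1.18818497])}
```

The carriage stands about 42 mm out. First I turn the tool to yaw 180° (tool x = −X, y = +Y, z = −Z), then head to the post.

```bash
cat > to.py <<'E'
import sys
from h import *
o=env.observe();p=o["eef_pos"];Rm=rot(o["orientation"])
t=np.array(list(map(float,sys.argv[1:4])))
psi=np.radians(float(sys.argv[4]) if len(sys.argv)>4 else 180)
Rt=np.array([[np.cos(psi),np.sin(psi),0],[np.sin(psi),-np.cos(psi),0],[0,0,-1]])
print("tcp",p.round(1),"tool shift cm",(Rm.T@(t-p)/10).round(2),"turn",R.from_matrix(Rm.T@Rt).as_rotvec().round(3),"F",o["force"].round(1),"w",round(o["gripper_width"],1),"t",o["clock"])
E
python3 to.py 603.8 -187.5 180; python3 -m pendant '[{"az":-0.187},{"az":-0.187}]'; python3 to.py 603.8 -187.5 180
```

```text
tcp [236.6 604.9 244.4] tool shift cm [-63.06 -60.41   6.54] turn [-0.002 -0.    -0.373] F [ 0.7 -0.1 -0.4] w 85.6 t 0.1
tcp [236.6 604.9 244.4] tool shift cm [-63.06 -60.41   6.54] turn [-0.002 -0.    -0.373] F [ 0.7 -0.1 -0.4] w 85.6 t 0.1schema error: expected keys x, y, z, ax, ay, az
```

```bash
python3 -m pendant '[{"x":0,"y":0,"z":0,"ax":0,"ay":0,"az":-0.187},{"x":0,"y":0,"z":0,"ax":0,"ay":0,"az":-0.187},{"x":-2.5,"y":-5.2,"z":0.4,"ax":0,"ay":0,"az":0},{"x":-2.5,"y":-5.2,"z":0.4,"ax":0,"ay":0,"az":0},{"x":-2.5,"y":-5.2,"z":0.4,"ax":0,"ay":0,"az":0},{"x":-2.5,"y":-5.2,"z":0.4,"ax":0,"ay":0,"az":0},{"x":-2.5,"y":-5.2,"z":0.4,"ax":0,"ay":0,"az":0},{"x":-2.5,"y":-5.2,"z":0.4,"ax":0,"ay":0,"az":0},{"x":-2.5,"y":-5.2,"z":0.4,"ax":0,"ay":0,"az":0},{"x":-2.5,"y":-5.2,"z":0.4,"ax":0,"ay":0,"az":0}]' 0 30
python3 to.py 603.8 -187.5 180
```

```text
clock: 1.35
eef_pos: [437.6, 187.7, 213.0]
orientation: [-0.002, 3.142, 0.0]
force: [0.9, 0.0, -0.3]
gripper_width: 42.8
grip_force: 0.0
tcp [437.6 187.7 213. ] tool shift cm [-16.57 -37.54   3.3 ] turn [0.    0.    0.001] F [ 0.9  0.  -0.3] w 42.8 t 1.35
```

```bash
python3 -m pendant '[{"x":-2.4,"y":-5.2,"z":0.4,"ax":0,"ay":0,"az":0},{"x":-2.4,"y":-5.2,"z":0.4,"ax":0,"ay":0,"az":0},{"x":-2.4,"y":-5.2,"z":0.4,"ax":0,"ay":0,"az":0},{"x":-2.4,"y":-5.2,"z":0.4,"ax":0,"ay":0,"az":0},{"x":-2.4,"y":-5.2,"z":0.4,"ax":0,"ay":0,"az":0},{"x":0,"y":0,"z":0,"ax":0,"ay":0,"az":0},{"x":0,"y":0,"z":0,"ax":0,"ay":0,"az":0}]'
python3 to.py 603.8 -187.5 180
```

```text
clock: 2.22
eef_pos: [557.2, -69.8, 192.7]
orientation: [0.002, -3.14, -0.001]
force: [-0.0, 0.4, 0.1]
gripper_width: 42.4
grip_force: 0.0
tcp [557.2 -69.8 192.7] tool shift cm [ -4.65 -11.78   1.26] turn [ 0.001 -0.001  0.001] F [-0.   0.4  0.1] w 42.4 t 2.225
```

```bash
python3 -m pendant '[{"x":-2.3,"y":-5.9,"z":1.0,"ax":0,"ay":0,"az":0},{"x":-2.3,"y":-5.9,"z":1.0,"ax":0,"ay":0,"az":0},{"x":0,"y":0,"z":4.5,"ax":0,"ay":0,"az":0},{"x":0,"y":0,"z":4.5,"ax":0,"ay":0,"az":0},{"x":0,"y":0,"z":2.5,"ax":0,"ay":0,"az":0},{"x":0,"y":0,"z":1.2,"ax":0,"ay":0,"az":0}]' 0 30
python3 -m pendant '[{"x":0,"y":0,"z":0,"ax":0,"ay":0,"az":0},{"x":0,"y":0,"z":0,"ax":0,"ay":0,"az":0},{"x":0,"y":0,"z":0,"ax":0,"ay":0,"az":0},{"x":0,"y":0,"z":0,"ax":0,"ay":0,"az":0}]' -1 30
python3 to.py 605.8 -129.5 45
```

```text
clock: 2.98
eef_pos: [601.8, -182.5, 45.0]
orientation: [0.006, -3.139, -0.003]
force: [-0.2, 1.3, 0.1]
gripper_width: 43.0
grip_force: 0.0
clock: 3.48
eef_pos: [603.3, -185.2, 48.0]
orientation: [-0.002, 3.14, 0.0]
force: [-0.9, 1.1, 2.8]
gripper_width: 12.6
grip_force: 30.4
tcp [ 603.3 -185.2   48. ] tool shift cm [-0.26  5.57  0.3 ] turn [0.    0.002 0.001] F [-0.9  1.1  2.8] w 12.6 t 3.475
```

```bash
python3 -m pendant '[{"x":0,"y":0.8,"z":-0.1,"ax":0,"ay":0,"az":0},{"x":-0.05,"y":1.6,"z":0,"ax":0,"ay":0,"az":0},{"x":-0.05,"y":1.6,"z":0,"ax":0,"ay":0,"az":0},{"x":-0.05,"y":1.2,"z":0,"ax":0,"ay":0,"az":0},{"x":0,"y":0.4,"z":0,"ax":0,"ay":0,"az":0},{"x":0,"y":0,"z":0,"ax":0,"ay":0,"az":0},{"x":0,"y":0,"z":0,"ax":0,"ay":0,"az":0}]'
python3 -m pendant '[{"x":0,"y":0,"z":0,"ax":0,"ay":0,"az":0},{"x":0,"y":0,"z":0,"ax":0,"ay":0,"az":0},{"x":0,"y":0,"z":-4.0,"ax":0,"ay":0,"az":0},{"x":0,"y":0,"z":-6,"ax":0,"ay":0,"az":0},{"x":0,"y":0,"z":0,"ax":0,"ay":0,"az":0}]' 0 30
python3 to.py 440 -53 110
```

```text
clock: 4.35
eef_pos: [605.7, -127.2, 48.0]
orientation: [-0.004, 3.138, 0.002]
force: [6.5, 0.8, -4.8]
gripper_width: 12.8
grip_force: 29.7
clock: 4.97
eef_pos: [607.0, -130.5, 153.6]
orientation: [-0.001, 3.132, -0.001]
force: [0.9, 0.3, 0.2]
gripper_width: 42.7
grip_force: 0.0
tcp [ 607.  -130.5  153.6] tool shift cm [16.74  7.76  4.19] turn [-0.001  0.01   0.001] F [0.9 0.3 0.2] w 42.7 t 4.975
```

```bash
python3 -m pendant '[{"x":4.2,"y":1.9,"z":0.4,"ax":0,"ay":0,"az":0},{"x":4.2,"y":1.9,"z":0.4,"ax":0,"ay":0,"az":0},{"x":4.2,"y":2.0,"z":0.4,"ax":0,"ay":0,"az":0},{"x":4.1,"y":2.0,"z":0.4,"ax":0,"ay":0,"az":0},{"x":0,"y":0,"z":0,"ax":0,"ay":0,"az":0},{"x":0,"y":0,"z":0,"ax":0,"ay":0,"az":0}]' 0.5
python3 - <<'E'
from h import *
c,im,d=grab("wrist");save("w1",im);P=cloud(c,d);np.savez("w1.npz",P=P,im=im)
c,im,d=grab("top");save("t1",cv2.resize(im[170:300,280:450],None,fx=4.5,fy=4.5,interpolation=cv2.INTER_CUBIC))
np.savez("top1.npz",im=im,d=d,P=cloud(c,d))
E
python3 to.py 440 -53 110
```

```text
clock: 5.72
eef_pos: [437.3, -51.6, 132.0]
orientation: [-0.002, 3.141, 0.0]
force: [0.1, -0.2, 0.3]
gripper_width: 64.1
grip_force: 0.0
tcp [437.8 -52.1 132.1] tool shift cm [-0.21 -0.09  2.21] turn [-0.001  0.001  0.   ] F [0.1 0.6 1. ] w 64.3 t 5.825
```

View pics/w1.png

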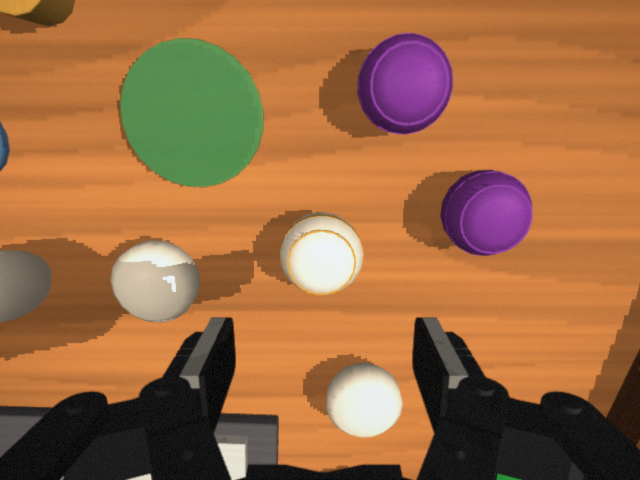

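View pics/t1.png

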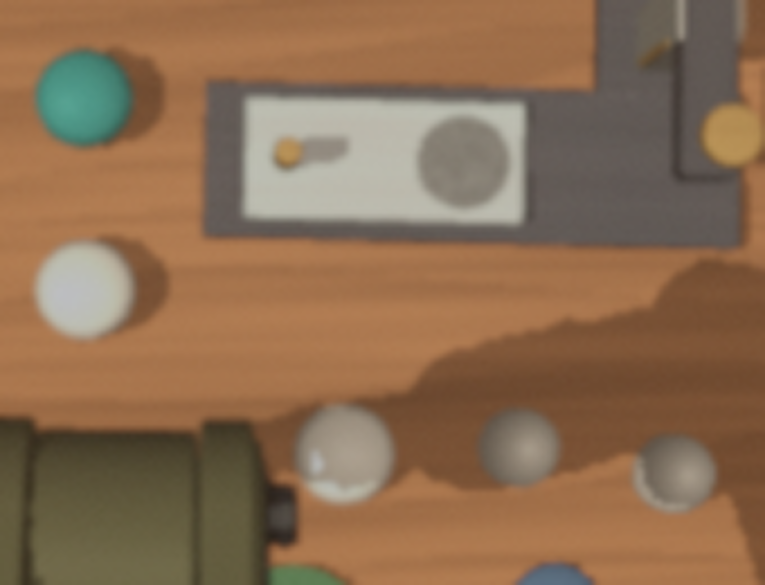

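The wrist view shows the pot's flat top at (322,261), with its gold band. The carriage is now out, with the pad at crop (463,161).

```bash
python3 - <<'E'
from h import *
c=env.camera_model("wrist")
P=np.load("w1.npz")["P"]
print("pot top",world(c,None,np.array([321.5]),np.array([262.]),z=40),"depth",P[262,321], "bunA",world(c,None,np.array([364.]),np.array([400.]),z=19),"bunB",world(c,None,np.array([155.]),np.array([281.]),z=19))
m=(P[...,2]>36)&(P[...,2]<50);m[:200]=0;m[300:]=0;m[:,:270]=0;m[:,370:]=0
print("pot cap median",np.median(P[m],0),m.sum())
print("table z",np.nanmedian(P[300:330,40:60,2]), np.nanmedian(P[20:40,250:300,2]))
c=env.camera_model("top")
f=lambda x,y,z:world(c,None,np.array([280+(x+.5)/4.5-.5]),np.array([170+(y+.5)/4.5-.5]),z=z).round(1)
print("pad",f(463,161,20),"post",f(288,152,58),"knob",f(732,134,170))
E
```

```text
pot top [[439.26878227 -53.62494751  40.        ]] depth [438.11170749 -53.36386792  41.46678869] bunA [[545.28444257 -25.3007532   19.        ]] bunB [[ 459.19574674 -155.13839284   19.        ]]
pot cap median [437.97132224 -53.36710035  40.43147391] 3665
table z 1.2633179114731092 1.6328213241319247
pad [[ 604.1 -216.5   20. ]] post [[ 606.5 -126.5   58. ]] knob [[ 599.1 -319.3  170. ]]
```

```bash
python3 -m pendant '[{"x":-0.1,"y":-0.1,"z":4,"ax":0,"ay":0,"az":0},{"x":0,"y":0,"z":4,"ax":0,"ay":0,"az":0},{"x":0,"y":0,"z":2,"ax":0,"ay":0,"az":0},{"x":0,"y":0,"z":0.8,"ax":0,"ay":0,"az":0},{"x":0,"y":0,"z":0,"ax":0,"ay":0,"az":0},{"x":0,"y":0,"z":0,"ax":0,"ay":0,"az":0}]'
python3 -m pendant '[{"x":0,"y":0,"z":0,"ax":0,"ay":0,"az":0},{"x":0,"y":0,"z":0,"ax":0,"ay":0,"az":0},{"x":0,"y":0,"z":0,"ax":0,"ay":0,"az":0},{"x":0,"y":0,"z":0,"ax":0,"ay":0,"az":0}]' -1 30
python3 to.py 439.5 -53.3 100
```

```text
clock: 6.58
eef_pos: [439.0, -52.6, 24.7]
orientation: [-0.002, 3.14, 0.0]
force: [0.6, -0.5, -0.3]
gripper_width: 64.1
grip_force: 0.0
clock: 7.08
eef_pos: [438.8, -52.4, 24.9]
orientation: [-0.002, 3.14, 0.001]
force: [-1.5, -0.3, 7.2]
gripper_width: 46.7
grip_force: 30.8
tcp [438.8 -52.4  24.9] tool shift cm [-0.08 -0.09 -7.51] turn [0.001 0.002 0.001] F [-1.5 -0.3  7.2] w 46.7 t 7.075
```

```bash
python3 -m pendant '[{"x":0,"y":0,"z":-1,"ax":0,"ay":0,"az":0},{"x":0,"y":0,"z":-4,"ax":0,"ay":0,"az":0},{"x":0,"y":0,"z":-4,"ax":0,"ay":0,"az":0},{"x":-3.3,"y":-3.3,"z":0,"ax":0,"ay":0,"az":0},{"x":-3.3,"y":-3.3,"z":0,"ax":0,"ay":0,"az":0},{"x":-3.3,"y":-3.3,"z":0,"ax":0,"ay":0,"az":0},{"x":-3.3,"y":-3.3,"z":0,"ax":0,"ay":0,"az":0},{"x":-3.3,"y":-3.3,"z":0,"ax":0,"ay":0,"az":0},{"x":0,"y":0,"z":0,"ax":0,"ay":0,"az":0},{"x":0,"y":0,"z":0,"ax":0,"ay":0,"az":0}]'
python3 to.py 603.6 -216.8 45.5
```

```text
clock: 8.32
eef_pos: [602.4, -216.7, 113.6]
orientation: [0.002, -3.14, -0.001]
force: [-0.9, -0.4, -1.0]
gripper_width: 46.3
grip_force: 31.5
tcp [ 602.4 -216.7  113.6] tool shift cm [-0.12 -0.02  6.81] turn [ 0.001 -0.001  0.001] F [-0.9 -0.4 -1. ] w 46.3 t 8.325
```

```bash
python3 -m pendant '[{"x":-0.1,"y":0,"z":3,"ax":0,"ay":0,"az":0},{"x":0,"y":0,"z":2,"ax":0,"ay":0,"az":0},{"x":0,"y":0,"z":1,"ax":0,"ay":0,"az":0},{"x":0,"y":0,"z":0.4,"ax":0,"ay":0,"az":0},{"x":0,"y":0,"z":0.2,"ax":0,"ay":0,"az":0},{"x":0,"y":0,"z":0,"ax":0,"ay":0,"az":0},{"x":0,"y":0,"z":0,"ax":0,"ay":0,"az":0}]'
python3 to.py 603.6 -216.8 45
```

```text
clock: 9.2
eef_pos: [604.5, -217.4, 48.4]
orientation: [-0.002, 3.141, -0.0]
force: [-0.2, 0.2, -0.5]
gripper_width: 46.3
grip_force: 31.5
tcp [ 604.5 -217.4   48.4] tool shift cm [0.09 0.06 0.34] turn [-0.     0.001  0.001] F [-0.2  0.2 -0.5] w 46.3 t 9.2
```

```bash
for i in 1; do python3 -m pendant '[{"x":0.1,"y":0,"z":0.15,"ax":0,"ay":0,"az":0},{"x":0,"y":0,"z":0.1,"ax":0,"ay":0,"az":0},{"x":0,"y":0,"z":0,"ax":0,"ay":0,"az":0}]'; done; python3 to.py 603.6 -216.8 45
```

```text
clock: 9.57
eef_pos: [603.1, -217.1, 45.2]
orientation: [0.002, -3.141, -0.0]
force: [0.8, 0.3, -0.5]
gripper_width: 46.6
grip_force: 31.5
tcp [ 603.1 -217.1   45.2] tool shift cm [-0.05  0.03  0.02] turn [ 0.    -0.     0.001] F [ 0.8  0.3 -0.5] w 46.6 t 9.575
```

```bash
python3 -m pendant '[{"x":0,"y":0,"z":0.1,"ax":0,"ay":0,"az":0},{"x":0,"y":0,"z":0,"ax":0,"ay":0,"az":0}]'; python3 -m pendant '[{"x":0,"y":0,"z":0,"ax":0,"ay":0,"az":0},{"x":0,"y":0,"z":0,"ax":0,"ay":0,"az":0},{"x":0,"y":0,"z":0,"ax":0,"ay":0,"az":0},{"x":0,"y":0,"z":-3,"ax":0,"ay":0,"az":0},{"x":0,"y":0,"z":-4,"ax":0,"ay":0,"az":0},{"x":0,"y":0,"z":-4,"ax":0,"ay":0,"az":0},{"x":1.5,"y":4.5,"z":0,"ax":0,"ay":0,"az":0},{"x":1.5,"y":4.5,"z":0,"ax":0,"ay":0,"az":0},{"x":0,"y":0,"z":0,"ax":0,"ay":0,"az":0},{"x":0,"y":0,"z":0,"ax":0,"ay":0,"az":0}]' 0.5
python3 - <<'E'
from h import *
c,im,d=grab("wrist");save("w2",im);P=cloud(c,d);np.savez("w2.npz",P=P)
E
python3 to.py 606 -126.5 45
```

```text
clock: 9.82
eef_pos: [603.2, -217.2, 45.0]
orientation: [-0.002, 3.141, 0.001]
force: [-3.8, 1.5, 4.5]
gripper_width: 46.4
grip_force: 32.0
clock: 11.08
eef_pos: [573.2, -127.8, 154.5]
orientation: [-0.002, 3.141, -0.001]
force: [0.5, -1.5, -0.5]
gripper_width: 63.9
grip_force: 0.0
tcp [ 573.1 -128.6  154.5] tool shift cm [-3.28  0.22 10.95] turn [-0.001  0.001 -0.   ] F [-0.4 -0.5  0. ] w 63.8 t 11.125
```

View pics/w2.png

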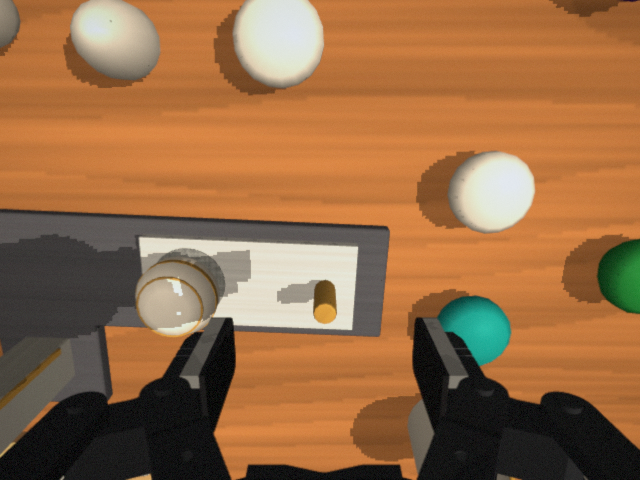

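```bash
python3 - <<'E'
from h import *
c=env.camera_model("wrist")
f=lambda x,y,z:world(c,None,np.array([float(x)]),np.array([float(y)]),z=z).round(1)
print("pot",f(175,304,60),"post",f(325,313,58),"corners",f(139,236,20),f(358,246,20),f(355,331,20))
P=np.load("w2.npz")["P"]; m=(P[...,2]>57);m[:265]=0;m[345:]=0;m[:,:130]=0;m[:,200:]=0
print(np.median(P[m],0))
E
```

```text
pot [[ 601.  -214.2   60. ]] post [[ 607.8 -128.2   58. ]] corners [[ 572.2 -247.2   20. ]] [[ 578.9 -106.8   20. ]] [[ 640.6 -107.3   20. ]]
[ 601.32345172 -215.65962596   60.55290687]
```

```bash
python3 - <<'E'
from h import *
c,im,d=grab("top");save("t2",cv2.resize(im[170:240,310:450],None,fx=5.6,fy=5.6,interpolation=cv2.INTER_CUBIC))
E
```

```text
(no output)
```

View pics/t2.png

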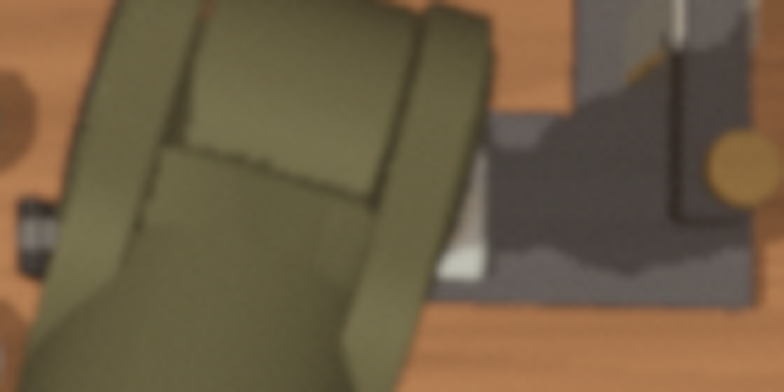

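```bash
python3 - <<'E'
from h import *
c=env.camera_model("wrist")
f=lambda x,y,z:world(c,None,np.array([float(x)]),np.array([float(y)]),z=z).round(1)
print("silh",f(177,298,40),"postbase",f(325,286,22))
import cv2
im=cv2.imread("pics/w2.png")
cv2.imwrite("pics/w2c.png",cv2.resize(im[220:350,110:370],None,fx=3,fy=3,interpolation=cv2.INTER_CUBIC))
E
```

```text
silh [[ 606.3 -220.5   40. ]] postbase [[ 606.  -128.5   22. ]]
```

View pics/w2c.png

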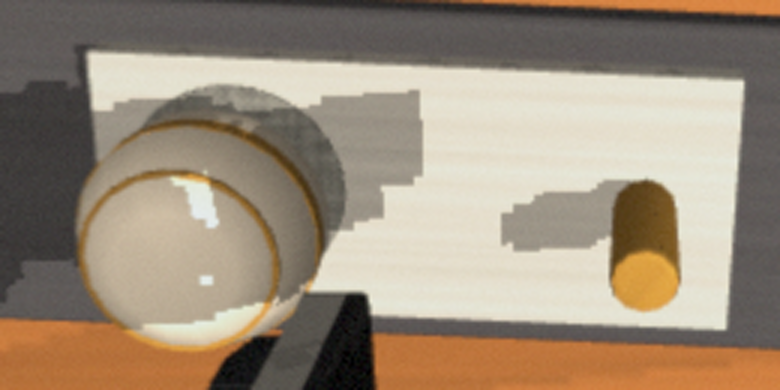

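```bash
python3 - <<'E'
from h import *
c=env.camera_model("wrist")
f=lambda x,y,z:world(c,None,np.array([110+x/3]),np.array([220+y/3]),z=z).round(1)[0]
for z in(53,56,60): print("ring z",z,f(180,260,z), "ring edges",f(80,245,z)[1],f(279,280,z)[1],f(175,170,z)[0],f(150,350,z)[0])
print("band",[f(200,y,40) for y in (120,)],f(78,225,40),f(323,245,40))
print("pad circle right",f(345,190,20),"top(near)",f(228,84,20))
print("postring",f(645,281,58),"corners",f(88,50,20),f(744,79,20),f(727,329,20))
E
```

```text
ring z 53 [ 605.9 -220.3   53. ] ring edges -239.5 -201.2 586.9 625.9
ring z 56 [ 604.5 -219.2   56. ] ring edges -238.1 -200.3 585.7 624.2
ring z 60 [ 602.6 -217.6   60. ] ring edges -236.2 -199.1 584.1 621.9
band [array([ 581.3, -218. ,   40. ])] [ 604.2 -245.5   40. ] [ 608.8 -195.4   40. ]
pad circle right [ 604.9 -195.    20. ] top(near) [ 580.2 -218.4   20. ]
postring [ 608.1 -128.6   58. ] corners [ 572.5 -247.4   20. ] [ 579.1 -107.2   20. ] [ 639.5 -109.6   20. ]
```

```bash
python3 -m pendant '[{"x":-1.7,"y":0.1,"z":1,"ax":0,"ay":0,"az":0},{"x":-1.7,"y":0,"z":3,"ax":0,"ay":0,"az":0},{"x":0,"y":0,"z":4,"ax":0,"ay":0,"az":0},{"x":0,"y":0,"z":2.2,"ax":0,"ay":0,"az":0},{"x":0,"y":0,"z":0.4,"ax":0,"ay":0,"az":0},{"x":0,"y":0,"z":0,"ax":0,"ay":0,"az":0}]' 0
python3 -m pendant '[{"x":0,"y":0,"z":0,"ax":0,"ay":0,"az":0},{"x":0,"y":0,"z":0,"ax":0,"ay":0,"az":0},{"x":0,"y":0,"z":0,"ax":0,"ay":0,"az":0},{"x":0,"y":0,"z":0,"ax":0,"ay":0,"az":0}]' -1 25
python3 to.py 601 -229.5 48
```

```text
clock: 11.92
eef_pos: [607.4, -127.3, 48.8]
orientation: [0.0, 3.141, -0.001]
force: [-0.2, 0.1, -0.3]
gripper_width: 42.3
grip_force: 0.0
clock: 12.42
eef_pos: [608.0, -126.6, 49.7]
orientation: [-0.002, 3.139, -0.0]
force: [-0.1, -0.3, 5.3]
gripper_width: 13.1
grip_force: 24.6
tcp [ 608.  -126.6   49.7] tool shift cm [  0.71 -10.29   0.17] turn [-0.     0.002  0.001] F [-0.1 -0.3  5.3] w 13.1 t 12.425
```

```bash
python3 -m pendant '[{"x":0.02,"y":-0.4,"z":0,"ax":0,"ay":0,"az":0},{"x":0.03,"y":-0.8,"z":0,"ax":0,"ay":0,"az":0},{"x":0.04,"y":-1,"z":0,"ax":0,"ay":0,"az":0},{"x":0.04,"y":-1,"z":0,"ax":0,"ay":0,"az":0},{"x":0.04,"y":-1,"z":0,"ax":0,"ay":0,"az":0},{"x":0.04,"y":-1,"z":0,"ax":0,"ay":0,"az":0},{"x":0.04,"y":-1,"z":0,"ax":0,"ay":0,"az":0},{"x":0.04,"y":-1,"z":0,"ax":0,"ay":0,"az":0},{"x":0.04,"y":-1,"z":0,"ax":0,"ay":0,"az":0},{"x":0.02,"y":-0.6,"z":0,"ax":0,"ay":0,"az":0}]'
python3 -m pendant '[{"x":0.02,"y":-0.5,"z":0,"ax":0,"ay":0,"az":0},{"x":0.02,"y":-0.4,"z":0,"ax":0,"ay":0,"az":0},{"x":0,"y":-0.3,"z":0,"ax":0,"ay":0,"az":0},{"x":0,"y":0,"z":0,"ax":0,"ay":0,"az":0}]'
```

```text
clock: 13.68
eef_pos: [604.1, -214.3, 49.6]
orientation: [-0.002, 3.14, 0.001]
force: [-1.7, 2.7, 7.7]
gripper_width: 13.0
grip_force: 24.9
clock: 14.18
eef_pos: [603.6, -226.5, 49.6]
orientation: [-0.002, 3.141, 0.0]
force: [-2.0, 0.8, 7.4]
gripper_width: 12.9
grip_force: 24.8
```

```bash
python3 -m pendant '[{"x":0.0,"y":-0.2,"z":0,"ax":0,"ay":0,"az":0},{"x":0,"y":-0.1,"z":0,"ax":0,"ay":0,"az":0},{"x":0,"y":0,"z":0,"ax":0,"ay":0,"az":0}]'
python3 -m pendant '[{"x":0.0,"y":-0.15,"z":0,"ax":0,"ay":0,"az":0},{"x":0,"y":-0.1,"z":0,"ax":0,"ay":0,"az":0},{"x":0,"y":0,"z":0,"ax":0,"ay":0,"az":0}]'
```

```text
clock: 14.55
eef_pos: [603.5, -229.1, 49.7]
orientation: [-0.002, 3.141, 0.001]
force: [-2.7, 0.7, 7.4]
gripper_width: 12.7
grip_force: 24.9
clock: 14.92
eef_pos: [603.4, -230.8, 49.6]
orientation: [-0.003, 3.141, 0.003]
force: [-2.2, 2.6, 8.9]
gripper_width: 12.8
grip_force: 25.0
```

```bash
python3 -m pendant '[{"x":0.0,"y":-0.1,"z":0,"ax":0,"ay":0,"az":0},{"x":0,"y":-0.1,"z":0,"ax":0,"ay":0,"az":0},{"x":0,"y":0,"z":0,"ax":0,"ay":0,"az":0}]'
python3 -m pendant '[{"x":0.0,"y":-0.1,"z":0,"ax":0,"ay":0,"az":0},{"x":0,"y":-0.1,"z":0,"ax":0,"ay":0,"az":0},{"x":0,"y":0,"z":0,"ax":0,"ay":0,"az":0}]'
```

```text
clock: 15.3
eef_pos: [603.4, -230.9, 49.6]
orientation: [0.004, -3.141, -0.007]
force: [-4.2, 6.0, 11.6]
gripper_width: 13.0
grip_force: 25.2
clock: 15.68
eef_pos: [603.4, -231.0, 49.6]
orientation: [0.006, -3.14, -0.012]
force: [-5.2, 9.1, 12.5]
gripper_width: 13.0
grip_force: 25.5
```

```bash
python3 -m pendant '[{"x":0,"y":0.3,"z":0,"ax":0,"ay":0,"az":0},{"x":0,"y":0,"z":0,"ax":0,"ay":0,"az":0},{"x":0,"y":0,"z":0,"ax":0,"ay":0,"az":0},{"x":0,"y":0,"z":0,"ax":0,"ay":0,"az":0},{"x":0,"y":0,"z":-3,"ax":0,"ay":0,"az":0},{"x":0,"y":0,"z":-4.5,"ax":0,"ay":0,"az":0},{"x":0,"y":0,"z":-4.5,"ax":0,"ay":0,"az":0},{"x":0,"y":0,"z":-4.5,"ax":0,"ay":0,"az":0},{"x":0,"y":0,"z":0,"ax":0,"ay":0,"az":0}]' -0.2
python3 -m pendant '[{"x":0,"y":0,"z":0,"ax":0,"ay":0,"az":0},{"x":0,"y":0,"z":0,"ax":0,"ay":0,"az":0},{"x":0,"y":0,"z":0,"ax":0,"ay":0,"az":0}]' -1 20
python3 to.py 599.5 -320 205
```

```text
clock: 16.8
eef_pos: [605.2, -234.3, 217.9]
orientation: [-0.001, 3.134, -0.003]
force: [0.1, 0.3, -1.4]
gripper_width: 34.2
grip_force: 0.0
clock: 17.18
eef_pos: [602.7, -232.5, 212.0]
orientation: [0.002, -3.14, -0.001]
force: [0.1, -0.2, -0.8]
gripper_width: 0.3
grip_force: 0.0
tcp [ 602.7 -232.5  212. ] tool shift cm [ 0.33 -8.75  0.7 ] turn [ 0.    -0.002  0.001] F [ 0.1 -0.2 -0.8] w 0.3 t 17.175
```

```bash
python3 -m pendant '[{"x":0.1,"y":-4.4,"z":0,"ax":0,"ay":0,"az":0},{"x":0.2,"y":-4.4,"z":0,"ax":0,"ay":0,"az":0},{"x":0,"y":0,"z":0,"ax":0,"ay":0,"az":0},{"x":0,"y":0,"z":0,"ax":0,"ay":0,"az":0}]'
python3 - <<'E'
from h import *
c,im,d=grab("wrist");save("w3",im)
E
python3 to.py 599.5 -320 188
```

```text
clock: 17.68
eef_pos: [600.3, -320.2, 212.5]
orientation: [0.002, -3.141, -0.002]
force: [-0.2, 0.9, 0.3]
gripper_width: 0.1
grip_force: 0.0
tcp [ 600.8 -319.3  212.7] tool shift cm [ 0.13 -0.08  2.47] turn [ 0.001 -0.     0.003] F [ 0.9 -0.6  0.3] w 0.1 t 17.725
```

View pics/w3.png

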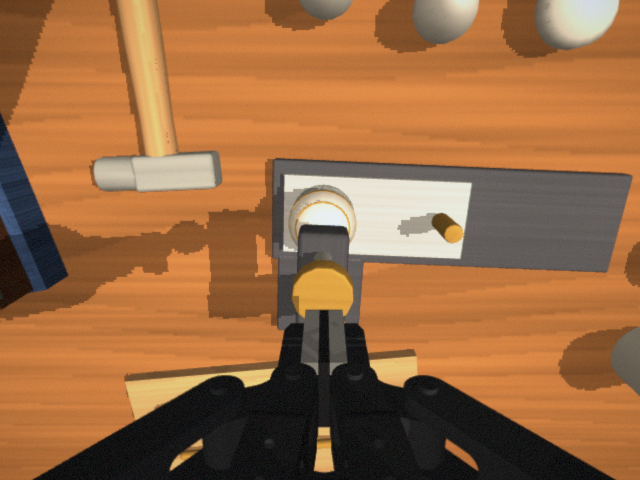

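The knob sits at (322,292), in line with the shut fingers, and the pot is upright on the pad beneath the bracket. I press in steps.

```bash
python3 -m pendant '[{"x":0.1,"y":0,"z":1.2,"ax":0,"ay":0,"az":0},{"x":0,"y":0,"z":1.0,"ax":0,"ay":0,"az":0},{"x":0,"y":0,"z":0,"ax":0,"ay":0,"az":0},{"x":0,"y":0,"z":0,"ax":0,"ay":0,"az":0}]'
for i in 1; do python3 -m pendant '[{"x":0,"y":0,"z":0.2,"ax":0,"ay":0,"az":0},{"x":0,"y":0,"z":0,"ax":0,"ay":0,"az":0}]'
python3 -m pendant '[{"x":0,"y":0,"z":0.2,"ax":0,"ay":0,"az":0},{"x":0,"y":0,"z":0,"ax":0,"ay":0,"az":0}]'
python3 -m pendant '[{"x":0,"y":0,"z":0.2,"ax":0,"ay":0,"az":0},{"x":0,"y":0,"z":0,"ax":0,"ay":0,"az":0}]'; done
```

```text
clock: 18.23
eef_pos: [599.5, -320.6, 191.3]
orientation: [-0.002, 3.141, 0.0]
force: [-0.1, 0.3, 0.2]
gripper_width: 0.6
grip_force: 0.0
clock: 18.48
eef_pos: [599.4, -320.7, 189.4]
orientation: [-0.002, 3.141, 0.0]
force: [-0.3, 0.3, -0.5]
gripper_width: -0.0
grip_force: 0.0
clock: 18.73
eef_pos: [599.3, -320.7, 187.2]
orientation: [0.002, -3.141, -0.0]
force: [-0.1, 0.6, -0.3]
gripper_width: 0.0
grip_force: 0.0
clock: 18.98
eef_pos: [599.3, -320.7, 185.1]
orientation: [0.002, -3.141, -0.0]
force: [-0.4, -0.5, 0.6]
gripper_width: 0.1
grip_force: 0.0
```

```bash
python3 -m pendant '[{"x":0,"y":0,"z":0.1,"ax":0,"ay":0,"az":0},{"x":0,"y":0,"z":0,"ax":0,"ay":0,"az":0}]'
python3 -m pendant '[{"x":0,"y":0,"z":0.1,"ax":0,"ay":0,"az":0},{"x":0,"y":0,"z":0,"ax":0,"ay":0,"az":0}]'
python3 -m pendant '[{"x":0,"y":0,"z":0.1,"ax":0,"ay":0,"az":0},{"x":0,"y":0,"z":0,"ax":0,"ay":0,"az":0}]'
```

```text
clock: 19.23
eef_pos: [599.4, -320.8, 184.3]
orientation: [-0.002, 3.141, 0.0]
force: [0.5, -0.5, -0.6]
gripper_width: 0.0
grip_force: 0.0
clock: 19.48
eef_pos: [599.4, -320.8, 183.6]
orientation: [-0.002, 3.141, 0.0]
force: [-1.2, 1.1, 1.3]
gripper_width: -0.1
grip_force: 0.9
clock: 19.73
eef_pos: [599.4, -320.8, 182.4]
orientation: [-0.002, 3.141, -0.0]
force: [-0.6, 0.8, 1.6]
gripper_width: 0.3
grip_force: 0.9
```

```bash
python3 -m pendant '[{"x":0,"y":0,"z":0.4,"ax":0,"ay":0,"az":0},{"x":0,"y":0,"z":0.4,"ax":0,"ay":0,"az":0},{"x":0,"y":0,"z":0.4,"ax":0,"ay":0,"az":0},{"x":0,"y":0,"z":0.4,"ax":0,"ay":0,"az":0},{"x":0,"y":0,"z":0.3,"ax":0,"ay":0,"az":0},{"x":0,"y":0,"z":0,"ax":0,"ay":0,"az":0}]'
python3 -m pendant '[{"x":0,"y":0,"z":0.2,"ax":0,"ay":0,"az":0},{"x":0,"y":0,"z":0,"ax":0,"ay":0,"az":0}]'
python3 -m pendant '[{"x":0,"y":0,"z":0.2,"ax":0,"ay":0,"az":0},{"x":0,"y":0,"z":0,"ax":0,"ay":0,"az":0}]'
python3 -m pendant '[{"x":0,"y":0,"z":0.2,"ax":0,"ay":0,"az":0},{"x":0,"y":0,"z":0.2,"ax":0,"ay":0,"az":0},{"x":0,"y":0,"z":0,"ax":0,"ay":0,"az":0}]'
```

```text
clock: 20.48
eef_pos: [599.5, -320.8, 163.2]
orientation: [-0.002, 3.141, -0.0]
force: [0.1, -0.4, 3.4]
gripper_width: 0.2
grip_force: 1.5
clock: 20.72
eef_pos: [599.5, -320.8, 161.3]
orientation: [-0.002, 3.141, -0.0]
force: [-0.3, -1.2, 4.3]
gripper_width: 0.3
grip_force: 1.5
clock: 20.98
eef_pos: [599.5, -320.9, 159.5]
orientation: [-0.002, 3.141, -0.0]
force: [0.7, 0.2, 4.2]
gripper_width: 0.3
grip_force: 2.3
clock: 21.35
eef_pos: [599.5, -320.8, 155.4]
orientation: [-0.002, 3.141, -0.0]
force: [0.5, -0.4, 5.8]
gripper_width: 0.1
grip_force: 2.6
```

```bash
python3 -m pendant '[{"x":0,"y":0,"z":0.05,"ax":0,"ay":0,"az":0},{"x":0,"y":0,"z":0,"ax":0,"ay":0,"az":0},{"x":0,"y":0,"z":0,"ax":0,"ay":0,"az":0},{"x":0,"y":0,"z":0,"ax":0,"ay":0,"az":0},{"x":0,"y":0,"z":0,"ax":0,"ay":0,"az":0},{"x":0,"y":0,"z":0,"ax":0,"ay":0,"az":0},{"x":0,"y":0,"z":0,"ax":0,"ay":0,"az":0},{"x":0,"y":0,"z":0,"ax":0,"ay":0,"az":0}]'
python3 -m pendant '[{"x":0,"y":0,"z":-0.6,"ax":0,"ay":0,"az":0},{"x":0,"y":0,"z":-0.8,"ax":0,"ay":0,"az":0},{"x":0,"y":0,"z":-0.8,"ax":0,"ay":0,"az":0},{"x":0,"y":0,"z":-1,"ax":0,"ay":0,"az":0},{"x":0,"y":0,"z":-2.5,"ax":0,"ay":0,"az":0},{"x":-0.1,"y":4.4,"z":0,"ax":0,"ay":0,"az":0},{"x":-0.2,"y":4.4,"z":0,"ax":0,"ay":0,"az":0},{"x":0,"y":0,"z":0,"ax":0,"ay":0,"az":0}]'
python3 to.py 603 -231 48
```

```text
clock: 22.35
eef_pos: [599.5, -320.8, 155.1]
orientation: [-0.002, 3.141, -0.0]
force: [0.2, 0.2, 4.8]
gripper_width: 0.0
grip_force: 2.7
clock: 23.35
eef_pos: [603.0, -226.7, 211.1]
orientation: [0.014, -3.14, -0.007]
force: [0.2, -0.2, 0.6]
gripper_width: 0.0
grip_force: 0.0
tcp [ 603.  -226.7  211.1] tool shift cm [-0.02 -0.5  16.31] turn [ 0.004 -0.002  0.009] F [ 0.2 -0.2  0.6] w 0.0 t 23.35
```

```bash
python3 -m pendant '[{"x":0,"y":-0.1,"z":0,"ax":0,"ay":0,"az":0},{"x":0,"y":0,"z":0,"ax":0,"ay":0,"az":0},{"x":0,"y":0,"z":5,"ax":0,"ay":0,"az":0},{"x":0,"y":0,"z":5,"ax":0,"ay":0,"az":0},{"x":0,"y":0,"z":4,"ax":0,"ay":0,"az":0},{"x":0,"y":0,"z":1.9,"ax":0,"ay":0,"az":0},{"x":0,"y":0,"z":0.2,"ax":0,"ay":0,"az":0},{"x":0,"y":0,"z":0,"ax":0,"ay":0,"az":0}]' 0
python3 -m pendant '[{"x":0,"y":0,"z":0,"ax":0,"ay":0,"az":0},{"x":0,"y":0,"z":0,"ax":0,"ay":0,"az":0},{"x":0,"y":0,"z":0,"ax":0,"ay":0,"az":0},{"x":0,"y":0,"z":0,"ax":0,"ay":0,"az":0}]' -1 25
```

```text
clock: 24.35
eef_pos: [603.3, -234.7, 52.5]
orientation: [-0.001, 3.139, -0.001]
force: [0.2, -0.0, 0.8]
gripper_width: 42.8
grip_force: 0.0
clock: 24.85
eef_pos: [603.5, -230.9, 52.6]
orientation: [-0.005, 3.14, 0.006]
force: [-1.5, 5.5, 6.4]
gripper_width: 12.9
grip_force: 25.3
```

```bash
python3 -m pendant '[{"x":-0.02,"y":0.4,"z":-0.1,"ax":0,"ay":0,"az":0},{"x":-0.03,"y":0.8,"z":0,"ax":0,"ay":0,"az":0},{"x":-0.05,"y":1.2,"z":0,"ax":0,"ay":0,"az":0},{"x":-0.05,"y":1.4,"z":0,"ax":0,"ay":0,"az":0},{"x":-0.05,"y":1.4,"z":0,"ax":0,"ay":0,"az":0},{"x":-0.05,"y":1.4,"z":0,"ax":0,"ay":0,"az":0},{"x":-0.05,"y":1.4,"z":0,"ax":0,"ay":0,"az":0},{"x":-0.05,"y":1.2,"z":0,"ax":0,"ay":0,"az":0},{"x":-0.02,"y":0.6,"z":0,"ax":0,"ay":0,"az":0},{"x":0,"y":0.3,"z":0,"ax":0,"ay":0,"az":0}]'
python3 -m pendant '[{"x":0,"y":0,"z":0,"ax":0,"ay":0,"az":0},{"x":0,"y":0,"z":0,"ax":0,"ay":0,"az":0},{"x":0,"y":0,"z":0,"ax":0,"ay":0,"az":0},{"x":0,"y":0,"z":-3,"ax":0,"ay":0,"az":0},{"x":0,"y":0,"z":-4.5,"ax":0,"ay":0,"az":0},{"x":0,"y":0,"z":-3,"ax":0,"ay":0,"az":0},{"x":0,"y":0,"z":0,"ax":0,"ay":0,"az":0}]' 0
python3 to.py 604 -218 110
```

```text
clock: 26.1
eef_pos: [607.7, -131.1, 52.6]
orientation: [-0.005, 3.138, -0.0]
force: [6.9, -2.0, -0.3]
gripper_width: 12.7
grip_force: 24.8
clock: 26.98
eef_pos: [607.1, -133.3, 159.5]
orientation: [-0.001, 3.137, -0.0]
force: [-0.3, -0.6, -0.6]
gripper_width: 42.7
grip_force: 0.0
tcp [ 607.1 -133.3  159.5] tool shift cm [ 0.34 -8.47  4.95] turn [-0.     0.005  0.001] F [-0.3 -0.6 -0.6] w 42.7 t 26.975
```

```bash
python3 -m pendant '[{"x":0.2,"y":-4.4,"z":0,"ax":0,"ay":0,"az":0},{"x":0.2,"y":-4.4,"z":0,"ax":0,"ay":0,"az":0},{"x":0,"y":0,"z":1.5,"ax":0,"ay":0,"az":0},{"x":0,"y":0,"z":0,"ax":0,"ay":0,"az":0},{"x":0,"y":0,"z":0,"ax":0,"ay":0,"az":0}]' 0.5
cat > cap.py <<'E'
import sys
from h import *
# cap.py x y zlo zmid : find piece near (x,y) in the wrist view
x,y,zlo,zmid=map(float,sys.argv[1:5])
c,im,d=grab("wrist");P=cloud(c,d)
m=(np.hypot(P[...,0]-x,P[...,1]-y)<42)&(P[...,2]>zlo)&(im.min(-1)>60)
k,l,s,cc=cv2.connectedComponentsWithStats(m.astype(np.uint8))
i=1+np.argmax(s[1:,4]);v,u=np.nonzero(l==i);Q=P[v,u]
zt=np.percentile(Q[:,2],97);print("n",s[i],"top z",zt.round(1),"cap",np.median(Q[Q[:,2]>zt-4],0).round(1))
(cu,cv_),r=cv2.minEnclosingCircle(np.c_[u,v].astype(np.float32))
print("silh",world(c,None,np.array([cu]),np.array([cv_]),z=zmid).round(1),"r",round(r,1),"uv",round(cu),round(cv_))
E
python3 cap.py 603 -222 32 42; python3 to.py 603.5 -222 45.5
```

```text
clock: 27.6
eef_pos: [602.1, -218.7, 141.1]
orientation: [0.006, -3.14, -0.002]
force: [0.6, 0.2, 0.6]
gripper_width: 63.9
grip_force: 0.0
n [ 276  216   87   87 5791] top z 62.3 cap [ 602.6 -221.4   60.9]
silh [[ 604.2 -221.5   42. ]] r 43.9 uv 319 259
tcp [ 602.4 -218.9  141.6] tool shift cm [-0.12 -0.31  9.61] turn [ 0.001 -0.     0.004] F [-0.   0.   0.1] w 64.3 t 27.65
```

```bash
python3 -m pendant '[{"x":-0.1,"y":-0.3,"z":4,"ax":0,"ay":0,"az":0},{"x":0,"y":0,"z":3.5,"ax":0,"ay":0,"az":0},{"x":0,"y":0,"z":1.5,"ax":0,"ay":0,"az":0},{"x":0,"y":0,"z":0.6,"ax":0,"ay":0,"az":0},{"x":0,"y":0,"z":0,"ax":0,"ay":0,"az":0}]'
python3 -m pendant '[{"x":0,"y":0,"z":0,"ax":0,"ay":0,"az":0},{"x":0,"y":0,"z":0,"ax":0,"ay":0,"az":0},{"x":0,"y":0,"z":0,"ax":0,"ay":0,"az":0},{"x":0,"y":0,"z":0,"ax":0,"ay":0,"az":0}]' -1 30
python3 to.py 615.4 275.6 150
```

```text
clock: 28.28
eef_pos: [603.6, -223.7, 46.7]
orientation: [-0.002, 3.14, -0.0]
force: [-0.3, -0.2, 0.4]
gripper_width: 63.9
grip_force: 0.0
clock: 28.78
eef_pos: [604.1, -224.0, 47.5]
orientation: [-0.002, 3.139, -0.0]
force: [0.2, 0.9, 6.6]
gripper_width: 46.9
grip_force: 31.5
tcp [ 604.1 -224.    47.5] tool shift cm [ -1.22  49.96 -10.26] turn [-0.     0.003  0.001] F [0.2 0.9 6.6] w 46.9 t 28.775
```

```bash
python3 -m pendant '[{"x":0,"y":0,"z":-1,"ax":0,"ay":0,"az":0},{"x":0,"y":0,"z":-4,"ax":0,"ay":0,"az":0},{"x":0,"y":0,"z":-5,"ax":0,"ay":0,"az":0},{"x":-0.1,"y":3,"z":0,"ax":0,"ay":0,"az":0},{"x":-0.2,"y":5,"z":0,"ax":0,"ay":0,"az":0},{"x":-0.2,"y":5,"z":0,"ax":0,"ay":0,"az":0},{"x":-0.2,"y":5,"z":0,"ax":0,"ay":0,"az":0},{"x":-0.2,"y":5,"z":0,"ax":0,"ay":0,"az":0},{"x":-0.2,"y":5,"z":0,"ax":0,"ay":0,"az":0},{"x":-0.1,"y":5,"z":0,"ax":0,"ay":0,"az":0}]'
python3 -m pendant '[{"x":0,"y":5,"z":0,"ax":0,"ay":0,"az":0},{"x":0,"y":5,"z":0,"ax":0,"ay":0,"az":0},{"x":0,"y":4,"z":0,"ax":0,"ay":0,"az":0},{"x":0,"y":3,"z":0,"ax":0,"ay":0,"az":0},{"x":0,"y":0,"z":0,"ax":0,"ay":0,"az":0},{"x":0,"y":0,"z":0,"ax":0,"ay":0,"az":0}]'
python3 to.py 615.4 275.6 51
```

```text
clock: 30.02
eef_pos: [614.3, 107.7, 146.1]
orientation: [-0.001, 3.141, -0.0]
force: [0.9, 0.6, -0.9]
gripper_width: 46.2
grip_force: 31.3
clock: 30.78
eef_pos: [614.5, 274.8, 145.8]
orientation: [-0.0, 3.142, -0.002]
force: [0.1, -0.2, -0.9]
gripper_width: 46.2
grip_force: 31.3
tcp [614.5 274.8 145.8] tool shift cm [-0.09  0.09  9.48] turn [-0.001  0.     0.   ] F [ 0.1 -0.2 -0.9] w 46.2 t 30.775
```

```bash
cat > wells.py <<'E'
from h import *
c,im,d=grab("wrist");P=cloud(c,d);np.savez("wl.npz",P=P,im=im)
g=im.max(-1).astype(int)
W=[[615.4,275.6],[537.0,291.6],[458.6,307.6],[599.4,197.2],[521.0,213.2],[442.6,229.2]]
for n,(x,y) in zip(("w0","w1","w2","n0","n1","n2"),W):
    m=(np.hypot(P[...,0]-x,P[...,1]-y)<36)&(P[...,2]<27)&(P[...,2]>12)
    s=m.sum()
    if s<300: continue
    v,u=np.nonzero(cv2.morphologyEx(m.astype(np.uint8),cv2.MORPH_OPEN,np.ones((5,5))))
    a=P[v,u]; lo=np.percentile(a[:,:2],1,axis=0);hi=np.percentile(a[:,:2],99,axis=0)
    print(n,"top est",(x,y),"n",s,"mid",((lo+hi)/2).round(1),"span",(hi-lo).round(1),"z",np.median(a[:,2]).round(1))
E
python3 wells.py
```

```text
w0 top est (615.4, 275.6) n 4853 mid [613.5 276.4] span [42.1 49.1] z 24.1
w1 top est (537.0, 291.6) n 7281 mid [536.7 292.6] span [48.9 48.5] z 24.2
n0 top est (599.4, 197.2) n 3616 mid [600.5 197.1] span [38.7 38.4] z 24.1
n1 top est (521.0, 213.2) n 5058 mid [521.  213.3] span [39.6 39. ] z 24.1
```

```bash
python3 -m pendant '[{"x":-0.1,"y":0.1,"z":4,"ax":0,"ay":0,"az":0},{"x":0,"y":0,"z":3,"ax":0,"ay":0,"az":0},{"x":0,"y":0,"z":1.5,"ax":0,"ay":0,"az":0},{"x":0,"y":0,"z":0.7,"ax":0,"ay":0,"az":0},{"x":0,"y":0,"z":0,"ax":0,"ay":0,"az":0},{"x":0,"y":0,"z":0,"ax":0,"ay":0,"az":0}]'
python3 -m pendant '[{"x":0,"y":0,"z":0.15,"ax":0,"ay":0,"az":0},{"x":0,"y":0,"z":0,"ax":0,"ay":0,"az":0}]'
python3 -m pendant '[{"x":0,"y":0,"z":0.15,"ax":0,"ay":0,"az":0},{"x":0,"y":0,"z":0,"ax":0,"ay":0,"az":0}]'
```

```text
clock: 31.58
eef_pos: [616.2, 277.5, 55.2]
orientation: [-0.002, 3.14, 0.002]
force: [0.8, 0.1, -0.2]
gripper_width: 46.7
grip_force: 31.3
clock: 31.82
eef_pos: [615.5, 277.5, 52.7]
orientation: [-0.002, 3.141, 0.001]
force: [0.2, -0.4, -1.5]
gripper_width: 46.3
grip_force: 31.3
clock: 32.08
eef_pos: [615.2, 277.3, 50.7]
orientation: [0.002, -3.141, 0.0]
force: [0.4, 0.3, -1.2]
gripper_width: 46.3
grip_force: 31.3
```

```bash
python3 -m pendant '[{"x":0,"y":-0.1,"z":0.1,"ax":0,"ay":0,"az":0},{"x":0,"y":0,"z":0,"ax":0,"ay":0,"az":0}]'
python3 -m pendant '[{"x":0,"y":0,"z":0.1,"ax":0,"ay":0,"az":0},{"x":0,"y":0,"z":0,"ax":0,"ay":0,"az":0}]'
```

```text
clock: 32.33
eef_pos: [615.3, 276.1, 49.7]
orientation: [0.002, -3.141, 0.0]
force: [0.8, 0.3, -1.2]
gripper_width: 46.3
grip_force: 31.3
clock: 32.58
eef_pos: [615.4, 276.2, 49.6]
orientation: [0.002, -3.142, -0.0]
force: [-1.4, -1.4, 4.4]
gripper_width: 46.6
grip_force: 31.8
```

```bash
python3 -m pendant '[{"x":0,"y":0,"z":-0.08,"ax":0,"ay":0,"az":0},{"x":0,"y":0,"z":0,"ax":0,"ay":0,"az":0},{"x":0,"y":0,"z":0,"ax":0,"ay":0,"az":0},{"x":0,"y":0,"z":-3,"ax":0,"ay":0,"az":0},{"x":0,"y":0,"z":-4,"ax":0,"ay":0,"az":0},{"x":0,"y":0,"z":-4,"ax":0,"ay":0,"az":0},{"x":0,"y":0,"z":0,"ax":0,"ay":0,"az":0}]' 0.35
python3 cap.py 615 276 45 42;python3 to.py 544.6 -25 140
```

```text
clock: 33.45
eef_pos: [617.7, 277.1, 163.9]
orientation: [-0.002, 3.135, 0.006]
force: [-0.0, 0.2, -0.3]
gripper_width: 57.9
grip_force: 0.0
n [ 281  201   81   79 4999] top z 64.3 cap [614.2 275.6  62.9]
silh [[616.7 275.7  42. ]] r 40.4 uv 321 240
tcp [616.3 276.6 161.4] tool shift cm [  7.21 -30.16   2.06] turn [0.002 0.003 0.001] F [-0.1 -0.1 -1.5] w 57.2 t 33.5
```

```bash
python3 -m pendant '[{"x":1.2,"y":-5,"z":0.3,"ax":0,"ay":0,"az":0},{"x":1.2,"y":-5,"z":0.3,"ax":0,"ay":0,"az":0},{"x":1.2,"y":-5,"z":0.3,"ax":0,"ay":0,"az":0},{"x":1.2,"y":-5,"z":0.3,"ax":0,"ay":0,"az":0},{"x":1.2,"y":-5,"z":0.3,"ax":0,"ay":0,"az":0},{"x":1.2,"y":-5,"z":0.3,"ax":0,"ay":0,"az":0},{"x":0,"y":0,"z":0,"ax":0,"ay":0,"az":0},{"x":0,"y":0,"z":0,"ax":0,"ay":0,"az":0}]' 0.55
python3 cap.py 545 -25 10 19;python3 to.py 545 -25 24
```

```text
clock: 34.5
eef_pos: [543.1, -23.2, 140.7]
orientation: [0.002, -3.14, -0.001]
force: [0.1, 0.1, 0.2]
gripper_width: 66.3
grip_force: 0.0
n [ 280  204   83   83 5321] top z 35.6 cap [542.4 -25.   33.5]
silh [[544.1 -25.3  19. ]] r 41.6 uv 321 245
tcp [543.4 -22.4 140.8] tool shift cm [-0.17 -0.26 11.68] turn [ 0.    -0.001  0.003] F [-0.  -0.3 -1.7] w 66.1 t 34.55
```

```bash
python3 -m pendant '[{"x":-0.1,"y":-0.2,"z":5,"ax":0,"ay":0,"az":0},{"x":0,"y":0,"z":4,"ax":0,"ay":0,"az":0},{"x":0,"y":0,"z":2,"ax":0,"ay":0,"az":0},{"x":0,"y":0,"z":0.5,"ax":0,"ay":0,"az":0},{"x":0,"y":0,"z":0,"ax":0,"ay":0,"az":0},{"x":0,"y":0,"z":0,"ax":0,"ay":0,"az":0}]'
python3 -m pendant '[{"x":0,"y":0,"z":0,"ax":0,"ay":0,"az":0},{"x":0,"y":0,"z":0,"ax":0,"ay":0,"az":0},{"x":0,"y":0,"z":0,"ax":0,"ay":0,"az":0},{"x":0,"y":0,"z":0,"ax":0,"ay":0,"az":0}]' -1 30
python3 to.py 537 292 140
```

```text
clock: 35.3
eef_pos: [546.0, -25.7, 28.1]
orientation: [-0.002, 3.139, 0.001]
force: [1.1, -0.2, 0.1]
gripper_width: 65.9
grip_force: 0.0
clock: 35.8
eef_pos: [545.6, -25.7, 28.2]
orientation: [-0.002, 3.14, 0.001]
force: [-0.4, -0.4, 5.8]
gripper_width: 48.5
grip_force: 30.1
tcp [545.6 -25.7  28.2] tool shift cm [  0.8   31.79 -11.16] turn [0.001 0.002 0.001] F [-0.4 -0.4  5.8] w 48.5 t 35.8
```

```bash
python3 -m pendant '[{"x":0,"y":0,"z":-1,"ax":0,"ay":0,"az":0},{"x":0,"y":0,"z":-4,"ax":0,"ay":0,"az":0},{"x":0,"y":0,"z":-5,"ax":0,"ay":0,"az":0},{"x":0.1,"y":4,"z":0,"ax":0,"ay":0,"az":0},{"x":0.1,"y":5.5,"z":0,"ax":0,"ay":0,"az":0},{"x":0.1,"y":5.5,"z":0,"ax":0,"ay":0,"az":0},{"x":0.1,"y":5.5,"z":0,"ax":0,"ay":0,"az":0},{"x":0.1,"y":5.3,"z":0,"ax":0,"ay":0,"az":0},{"x":0.1,"y":4,"z":0,"ax":0,"ay":0,"az":0},{"x":0,"y":2,"z":0,"ax":0,"ay":0,"az":0}]'
python3 -m pendant '[{"x":0,"y":0,"z":0,"ax":0,"ay":0,"az":0},{"x":0,"y":0,"z":0,"ax":0,"ay":0,"az":0}]'
python3 to.py 538.3 292 55
```

```text
clock: 37.05
eef_pos: [537.5, 295.0, 127.0]
orientation: [-0.007, 3.142, 0.001]
force: [0.2, -0.0, -0.8]
gripper_width: 48.1
grip_force: 31.4
clock: 37.3
eef_pos: [539.0, 289.4, 126.8]
orientation: [0.003, 3.141, -0.002]
force: [-0.1, -0.7, -0.7]
gripper_width: 48.2
grip_force: 31.4
tcp [539.  289.4 126.8] tool shift cm [0.08 0.27 7.18] turn [-0.001  0.    -0.002] F [-0.1 -0.7 -0.7] w 48.2 t 37.3
```

```bash
python3 -m pendant '[{"x":0.05,"y":0.2,"z":3.5,"ax":0,"ay":0,"az":0},{"x":0,"y":0,"z":2,"ax":0,"ay":0,"az":0},{"x":0,"y":0,"z":1,"ax":0,"ay":0,"az":0},{"x":0,"y":0,"z":0.5,"ax":0,"ay":0,"az":0},{"x":0,"y":0,"z":0,"ax":0,"ay":0,"az":0},{"x":0,"y":0,"z":0,"ax":0,"ay":0,"az":0}]'
python3 -m pendant '[{"x":0,"y":0,"z":0.15,"ax":0,"ay":0,"az":0},{"x":0,"y":0,"z":0,"ax":0,"ay":0,"az":0}]'
python3 to.py 538.3 292 50.2
```

```text
clock: 38.05
eef_pos: [538.4, 294.5, 57.5]
orientation: [-0.002, 3.14, 0.001]
force: [0.1, 0.0, -1.3]
gripper_width: 48.5
grip_force: 31.4
clock: 38.3
eef_pos: [537.8, 294.3, 55.3]
orientation: [-0.002, 3.141, 0.0]
force: [0.5, 0.4, -1.2]
gripper_width: 48.0
grip_force: 31.4
tcp [537.8 294.3  55.3] tool shift cm [-0.04 -0.23  0.51] turn [0.    0.    0.001] F [ 0.5  0.4 -1.2] w 48.0 t 38.3
```

```bash
python3 -m pendant '[{"x":-0.05,"y":-0.2,"z":0.15,"ax":0,"ay":0,"az":0},{"x":0,"y":0,"z":0.1,"ax":0,"ay":0,"az":0},{"x":0,"y":0,"z":0,"ax":0,"ay":0,"az":0}]'
python3 -m pendant '[{"x":0,"y":0,"z":0.1,"ax":0,"ay":0,"az":0},{"x":0,"y":0,"z":0,"ax":0,"ay":0,"az":0}]'
python3 -m pendant '[{"x":0,"y":0,"z":0.1,"ax":0,"ay":0,"az":0},{"x":0,"y":0,"z":0,"ax":0,"ay":0,"az":0}]'
```

```text
clock: 38.67
eef_pos: [538.2, 292.1, 52.5]
orientation: [0.002, -3.141, 0.0]
force: [-0.0, 0.7, -1.1]
gripper_width: 48.3
grip_force: 31.4
clock: 38.92
eef_pos: [538.2, 292.2, 51.5]
orientation: [0.002, -3.141, 0.0]
force: [-0.0, -0.5, -0.3]
gripper_width: 47.9
grip_force: 31.4
clock: 39.17
eef_pos: [538.3, 292.2, 50.6]
orientation: [0.002, -3.142, 0.0]
force: [0.5, -0.3, -0.8]
gripper_width: 48.1
grip_force: 31.4
```

Just above the floor, so I release and head for bun B.

```bash
python3 -m pendant '[{"x":0,"y":0,"z":0.06,"ax":0,"ay":0,"az":0},{"x":0,"y":0,"z":0,"ax":0,"ay":0,"az":0}]'
python3 -m pendant '[{"x":0,"y":0,"z":0,"ax":0,"ay":0,"az":0},{"x":0,"y":0,"z":0,"ax":0,"ay":0,"az":0},{"x":0,"y":0,"z":0,"ax":0,"ay":0,"az":0},{"x":0,"y":0,"z":-3,"ax":0,"ay":0,"az":0},{"x":0,"y":0,"z":-4,"ax":0,"ay":0,"az":0},{"x":0,"y":0,"z":-3,"ax":0,"ay":0,"az":0},{"x":0,"y":0,"z":0,"ax":0,"ay":0,"az":0},{"x":0,"y":0,"z":0,"ax":0,"ay":0,"az":0}]' 0.4
python3 cap.py 537 292 36 41;python3 to.py 459 -153.5 140
```

```text
clock: 39.42
eef_pos: [538.4, 292.2, 50.3]
orientation: [-0.002, 3.141, 0.0]
force: [-0.6, -0.6, 0.6]
gripper_width: 48.0
grip_force: 31.6
clock: 40.42
eef_pos: [537.8, 292.1, 149.4]
orientation: [0.002, -3.141, 0.001]
force: [-0.6, -1.0, -1.0]
gripper_width: 59.5
grip_force: 0.0
n [ 281  206   87   87 5902] top z 57.6 cap [535.2 291.9  55.5]
silh [[536.9 291.9  41. ]] r 43.9 uv 324 249
tcp [537.5 291.9 148.8] tool shift cm [  7.91 -44.53   0.94] turn [-0.001 -0.002  0.001] F [-0.8 -0.1 -0.6] w 60.1 t 40.475
```

```bash
python3 -m pendant '[{"x":0.8,"y":-4.5,"z":0.1,"ax":0,"ay":0,"az":0},{"x":0.8,"y":-5,"z":0.1,"ax":0,"ay":0,"az":0},{"x":0.8,"y":-5,"z":0.1,"ax":0,"ay":0,"az":0},{"x":0.8,"y":-5,"z":0.1,"ax":0,"ay":0,"az":0},{"x":0.8,"y":-5,"z":0.1,"ax":0,"ay":0,"az":0},{"x":0.8,"y":-5,"z":0.1,"ax":0,"ay":0,"az":0},{"x":0.8,"y":-5,"z":0.1,"ax":0,"ay":0,"az":0},{"x":0.8,"y":-5,"z":0.1,"ax":0,"ay":0,"az":0},{"x":0.8,"y":-3,"z":0.1,"ax":0,"ay":0,"az":0},{"x":0.7,"y":-2,"z":0,"ax":0,"ay":0,"az":0}]' 0.55
python3 -m pendant '[{"x":0,"y":0,"z":0,"ax":0,"ay":0,"az":0},{"x":0,"y":0,"z":0,"ax":0,"ay":0,"az":0},{"x":0,"y":0,"z":0,"ax":0,"ay":0,"az":0}]'
python3 cap.py 459 -153.5 10 19;python3 to.py 459 -153.5 25
```

```text
clock: 41.72
eef_pos: [458.3, -154.6, 139.9]
orientation: [-0.002, -3.139, 0.0]
force: [0.6, 0.3, -0.0]
gripper_width: 66.5
grip_force: 0.0
clock: 42.1
eef_pos: [460.2, -151.6, 140.8]
orientation: [0.005, -3.141, -0.0]
force: [0.5, 0.6, -0.9]
gripper_width: 66.4
grip_force: 0.0
n [ 280  200   83   83 5359] top z 35.5 cap [ 456.9 -153.4   33.5]
silh [[ 458.6 -153.3   19. ]] r 41.8 uv 321 241
tcp [ 460.2 -151.8  140.9] tool shift cm [ 0.11 -0.18 11.59] turn [ 0.    -0.     0.003] F [ 0.5  0.2 -0.6] w 66.3 t 42.15
```

```bash
python3 -m pendant '[{"x":0.1,"y":-0.2,"z":5,"ax":0,"ay":0,"az":0},{"x":0,"y":0,"z":4,"ax":0,"ay":0,"az":0},{"x":0,"y":0,"z":2,"ax":0,"ay":0,"az":0},{"x":0,"y":0,"z":0.5,"ax":0,"ay":0,"az":0},{"x":0,"y":0,"z":0,"ax":0,"ay":0,"az":0},{"x":0,"y":0,"z":0,"ax":0,"ay":0,"az":0}]'
python3 -m pendant '[{"x":0,"y":0,"z":0,"ax":0,"ay":0,"az":0},{"x":0,"y":0,"z":0,"ax":0,"ay":0,"az":0},{"x":0,"y":0,"z":0,"ax":0,"ay":0,"az":0},{"x":0,"y":0,"z":0,"ax":0,"ay":0,"az":0}]' -1 30
python3 to.py 458.6 307.6 140
```

```text
clock: 42.9
eef_pos: [459.9, -154.9, 27.1]
orientation: [-0.002, 3.139, 0.0]
force: [-0.2, -0.1, -0.9]
gripper_width: 66.2
grip_force: 0.0
clock: 43.4
eef_pos: [459.7, -154.9, 27.1]
orientation: [-0.002, 3.14, 0.001]
force: [-1.2, 0.6, 4.9]
gripper_width: 48.7
grip_force: 30.5
tcp [ 459.7 -154.9   27.1] tool shift cm [ 3.000e-02  4.625e+01 -1.125e+01] turn [0.001 0.002 0.001] F [-1.2  0.6  4.9] w 48.7 t 43.4
```

```bash
python3 -m pendant '[{"x":0,"y":0,"z":-1,"ax":0,"ay":0,"az":0},{"x":0,"y":0,"z":-4,"ax":0,"ay":0,"az":0},{"x":0,"y":0,"z":-5,"ax":0,"ay":0,"az":0},{"x":0,"y":4,"z":0,"ax":0,"ay":0,"az":0},{"x":0,"y":5.5,"z":0,"ax":0,"ay":0,"az":0},{"x":0,"y":5.5,"z":0,"ax":0,"ay":0,"az":0},{"x":0,"y":5.5,"z":0,"ax":0,"ay":0,"az":0},{"x":0,"y":5.5,"z":0,"ax":0,"ay":0,"az":0},{"x":0,"y":5.5,"z":0,"ax":0,"ay":0,"az":0},{"x":0,"y":5,"z":0,"ax":0,"ay":0,"az":0}]'
python3 -m pendant '[{"x":0,"y":4.5,"z":0,"ax":0,"ay":0,"az":0},{"x":0,"y":3.2,"z":0,"ax":0,"ay":0,"az":0},{"x":0,"y":1.9,"z":0,"ax":0,"ay":0,"az":0},{"x":0,"y":0,"z":0,"ax":0,"ay":0,"az":0},{"x":0,"y":0,"z":0,"ax":0,"ay":0,"az":0},{"x":0,"y":0,"z":0,"ax":0,"ay":0,"az":0},{"x":0,"y":0,"z":0,"ax":0,"ay":0,"az":0}]'
python3 wells.py; python3 to.py 459.6 308 54
```

```text
clock: 44.65
eef_pos: [458.4, 212.1, 127.0]
orientation: [-0.003, 3.14, 0.001]
force: [0.8, -0.2, -0.1]
gripper_width: 48.3
grip_force: 31.4
clock: 45.52
eef_pos: [458.6, 305.1, 126.2]
orientation: [0.0, 3.142, 0.0]
force: [0.1, -0.4, -0.6]
gripper_width: 48.2
grip_force: 31.4
w0 top est (615.4, 275.6) n 601 mid [603.9 277.4] span [18.3 43.2] z 24.1
w2 top est (458.6, 307.6) n 4419 mid [452.9 308.6] span [34.7 49.4] z 24.1
n1 top est (521.0, 213.2) n 2749 mid [522.6 211.6] span [36.9 36.6] z 24.0
n2 top est (442.6, 229.2) n 4187 mid [443.7 229.1] span [38.8 38.5] z 24.1
tcp [458.5 305.4 126.1] tool shift cm [-0.11  0.26  7.21] turn [0. 0. 0.] F [ 0.7  0.1 -0.4] w 47.8 t 45.575
```

```bash
python3 -m pendant '[{"x":0,"y":0,"z":3.5,"ax":0,"ay":0,"az":0},{"x":0,"y":0,"z":2,"ax":0,"ay":0,"az":0},{"x":0,"y":0,"z":1,"ax":0,"ay":0,"az":0},{"x":0,"y":0,"z":0.5,"ax":0,"ay":0,"az":0},{"x":0,"y":0,"z":0,"ax":0,"ay":0,"az":0},{"x":0,"y":0,"z":0,"ax":0,"ay":0,"az":0}]'
python3 -m pendant '[{"x":0,"y":0,"z":0.15,"ax":0,"ay":0,"az":0},{"x":0,"y":0,"z":0,"ax":0,"ay":0,"az":0}]'
python3 to.py 459.6 308 49.5
```

```text
clock: 46.32
eef_pos: [458.8, 306.5, 56.8]
orientation: [-0.002, 3.14, 0.002]
force: [0.4, -0.7, -0.4]
gripper_width: 48.6
grip_force: 31.4
clock: 46.58
eef_pos: [458.3, 306.2, 54.7]
orientation: [-0.002, 3.141, 0.0]
force: [0.2, 0.6, -0.2]
gripper_width: 48.4
grip_force: 31.4
tcp [458.3 306.2  54.7] tool shift cm [-0.13  0.18  0.52] turn [0.    0.    0.001] F [ 0.2  0.6 -0.2] w 48.4 t 46.575
```

```bash
python3 -m pendant '[{"x":-0.1,"y":0.15,"z":0.15,"ax":0,"ay":0,"az":0},{"x":0,"y":0,"z":0.1,"ax":0,"ay":0,"az":0},{"x":0,"y":0,"z":0,"ax":0,"ay":0,"az":0}]'
python3 -m pendant '[{"x":0,"y":0,"z":0.15,"ax":0,"ay":0,"az":0},{"x":0,"y":0,"z":0,"ax":0,"ay":0,"az":0}]'
python3 -m pendant '[{"x":0,"y":0,"z":0.1,"ax":0,"ay":0,"az":0},{"x":0,"y":0,"z":0,"ax":0,"ay":0,"az":0}]'
```

```text
clock: 46.95
eef_pos: [459.2, 307.5, 51.9]
orientation: [0.002, -3.141, 0.0]
force: [-0.4, -0.1, -0.4]
gripper_width: 48.3
grip_force: 31.4
clock: 47.2
eef_pos: [459.2, 307.5, 50.4]
orientation: [0.002, -3.141, 0.0]
force: [0.2, 0.8, 0.1]
gripper_width: 48.3
grip_force: 31.4
clock: 47.45
eef_pos: [459.2, 307.5, 49.5]
orientation: [0.002, -3.142, 0.0]
force: [0.1, -0.0, -0.2]
gripper_width: 48.0
grip_force: 31.4
```

```bash
python3 -m pendant '[{"x":0,"y":0,"z":0.06,"ax":0,"ay":0,"az":0},{"x":0,"y":0,"z":0,"ax":0,"ay":0,"az":0}]'
python3 -m pendant '[{"x":0,"y":0,"z":0,"ax":0,"ay":0,"az":0},{"x":0,"y":0,"z":0,"ax":0,"ay":0,"az":0},{"x":0,"y":0,"z":0,"ax":0,"ay":0,"az":0},{"x":0,"y":0,"z":-3,"ax":0,"ay":0,"az":0},{"x":0,"y":0,"z":-4,"ax":0,"ay":0,"az":0},{"x":0,"y":0,"z":-4,"ax":0,"ay":0,"az":0},{"x":0,"y":0,"z":0,"ax":0,"ay":0,"az":0},{"x":0,"y":0,"z":0,"ax":0,"ay":0,"az":0}]' 0.4
python3 cap.py 458.6 308 36 41;python3 to.py 460 -239 150
```

```text
clock: 47.7
eef_pos: [459.3, 307.6, 49.2]
orientation: [0.002, -3.142, -0.0]
force: [-1.7, -0.8, 2.3]
gripper_width: 48.4
grip_force: 31.6
clock: 48.7
eef_pos: [458.9, 307.4, 158.4]
orientation: [0.002, -3.141, 0.0]
force: [0.7, -0.8, -1.2]
gripper_width: 59.8
grip_force: 0.0
n [ 282  203   84   84 5512] top z 57.5 cap [456.3 307.3  55.5]
silh [[458.2 307.2  41. ]] r 42.4 uv 324 245
tcp [458.6 307.2 157.8] tool shift cm [ -0.07 -54.62   0.84] turn [-0.001 -0.001  0.001] F [-1.2  0.5  0. ] w 60.0 t 48.75
```

```bash
python3 -m pendant '[{"x":0,"y":-4.5,"z":0,"ax":0,"ay":0,"az":0},{"x":0,"y":-5.5,"z":0,"ax":0,"ay":0,"az":0},{"x":0,"y":-5.5,"z":0,"ax":0,"ay":0,"az":0},{"x":0,"y":-5.5,"z":0,"ax":0,"ay":0,"az":0},{"x":0,"y":-5.5,"z":0,"ax":0,"ay":0,"az":0},{"x":0,"y":-5.5,"z":0,"ax":0,"ay":0,"az":0},{"x":0,"y":-5.5,"z":0,"ax":0,"ay":0,"az":0},{"x":0,"y":-5.5,"z":0,"ax":0,"ay":0,"az":0},{"x":0,"y":-5.5,"z":0,"ax":0,"ay":0,"az":0},{"x":0,"y":-4,"z":0,"ax":0,"ay":0,"az":0}]' 0.35
python3 -m pendant '[{"x":0,"y":-2.1,"z":0,"ax":0,"ay":0,"az":0},{"x":0,"y":0,"z":0,"ax":0,"ay":0,"az":0},{"x":0,"y":0,"z":0,"ax":0,"ay":0,"az":0},{"x":0,"y":0,"z":0,"ax":0,"ay":0,"az":0}]'
python3 cap.py 460 -239 10 22;python3 to.py 460 -239 25
```

```text
clock: 50.0
eef_pos: [458.7, -219.7, 158.0]
orientation: [-0.001, -3.14, 0.001]
force: [0.7, -0.1, 0.1]
gripper_width: 58.0
grip_force: 0.0
clock: 50.5
eef_pos: [460.1, -236.8, 158.5]
orientation: [0.005, -3.141, -0.001]
force: [0.5, 0.7, -0.1]
gripper_width: 57.5
grip_force: 0.0
n [ 287  204   62   66 3213] top z 55.6 cap [ 458.2 -240.9   53.7]
silh [[ 460.1 -241.2   22. ]] r 33.0 uv 317 237
tcp [ 460.2 -237.   158.7] tool shift cm [ 0.02 -0.21 13.37] turn [ 0.001 -0.     0.003] F [0.  0.1 0.2] w 57.7 t 50.55
```

```bash
python3 -m pendant '[{"x":0,"y":-0.2,"z":5,"ax":0,"ay":0,"az":0},{"x":0,"y":0,"z":5,"ax":0,"ay":0,"az":0},{"x":0,"y":0,"z":2.5,"ax":0,"ay":0,"az":0},{"x":0,"y":0,"z":0.8,"ax":0,"ay":0,"az":0},{"x":0,"y":0,"z":0,"ax":0,"ay":0,"az":0},{"x":0,"y":0,"z":0,"ax":0,"ay":0,"az":0}]'
python3 -m pendant '[{"x":0,"y":0,"z":0,"ax":0,"ay":0,"az":0},{"x":0,"y":0,"z":0,"ax":0,"ay":0,"az":0},{"x":0,"y":0,"z":0,"ax":0,"ay":0,"az":0},{"x":0,"y":0,"z":0,"ax":0,"ay":0,"az":0}]' -1 30
python3 to.py 443 229.2 140
```

```text
clock: 51.3
eef_pos: [461.1, -240.6, 27.2]
orientation: [-0.002, 3.139, -0.0]
force: [0.4, -0.2, 1.0]
gripper_width: 57.8
grip_force: 0.0
clock: 51.8
eef_pos: [460.9, -240.6, 27.2]
orientation: [-0.002, 3.14, 0.0]
force: [-1.0, 0.6, 6.2]
gripper_width: 38.8
grip_force: 29.9
tcp [ 460.9 -240.6   27.2] tool shift cm [  1.7   46.99 -11.28] turn [0.    0.002 0.001] F [-1.   0.6  6.2] w 38.8 t 51.8
```

```bash
python3 -m pendant '[{"x":0,"y":0,"z":-1,"ax":0,"ay":0,"az":0},{"x":0,"y":0,"z":-4,"ax":0,"ay":0,"az":0},{"x":0,"y":0,"z":-5,"ax":0,"ay":0,"az":0},{"x":0.1,"y":4,"z":0,"ax":0,"ay":0,"az":0},{"x":0.2,"y":5.5,"z":0,"ax":0,"ay":0,"az":0},{"x":0.2,"y":5.5,"z":0,"ax":0,"ay":0,"az":0},{"x":0.2,"y":5.5,"z":0,"ax":0,"ay":0,"az":0},{"x":0.2,"y":5.5,"z":0,"ax":0,"ay":0,"az":0},{"x":0.2,"y":5.5,"z":0,"ax":0,"ay":0,"az":0},{"x":0.2,"y":5.5,"z":0,"ax":0,"ay":0,"az":0}]'
python3 -m pendant '[{"x":0.2,"y":4.8,"z":0,"ax":0,"ay":0,"az":0},{"x":0.2,"y":3.2,"z":0,"ax":0,"ay":0,"az":0},{"x":0,"y":2,"z":0,"ax":0,"ay":0,"az":0},{"x":0,"y":0,"z":2,"ax":0,"ay":0,"az":0},{"x":0,"y":0,"z":2,"ax":0,"ay":0,"az":0},{"x":0,"y":0,"z":1.5,"ax":0,"ay":0,"az":0},{"x":0,"y":0,"z":0,"ax":0,"ay":0,"az":0},{"x":0,"y":0,"z":0,"ax":0,"ay":0,"az":0}]'
python3 to.py 444 229.2 49.2
```

```text
clock: 53.05
eef_pos: [446.5, 131.2, 126.8]
orientation: [-0.001, 3.14, 0.002]
force: [1.5, -0.5, -0.5]
gripper_width: 38.6
grip_force: 30.6
clock: 54.05
eef_pos: [443.0, 229.5, 71.6]
orientation: [-0.001, 3.141, 0.001]
force: [-0.7, -0.3, -0.7]
gripper_width: 38.4
grip_force: 30.6
tcp [443.  229.5  71.6] tool shift cm [-0.1  -0.04  2.24] turn [0.001 0.001 0.001] F [-0.7 -0.3 -0.7] w 38.4 t 54.05
```

```bash
python3 -m pendant '[{"x":-0.1,"y":0,"z":1,"ax":0,"ay":0,"az":0},{"x":0,"y":0,"z":0.5,"ax":0,"ay":0,"az":0},{"x":0,"y":0,"z":0.3,"ax":0,"ay":0,"az":0},{"x":0,"y":0,"z":0,"ax":0,"ay":0,"az":0},{"x":0,"y":0,"z":0,"ax":0,"ay":0,"az":0}]'
python3 -m pendant '[{"x":0,"y":0,"z":0.15,"ax":0,"ay":0,"az":0},{"x":0,"y":0,"z":0,"ax":0,"ay":0,"az":0}]'
python3 -m pendant '[{"x":0,"y":0,"z":0.1,"ax":0,"ay":0,"az":0},{"x":0,"y":0,"z":0,"ax":0,"ay":0,"az":0}]'
```

```text
clock: 54.68
eef_pos: [443.5, 229.7, 53.1]
orientation: [-0.002, 3.141, 0.0]
force: [-0.2, 0.1, -0.2]
gripper_width: 38.3
grip_force: 30.6
clock: 54.92
eef_pos: [443.3, 229.6, 51.4]
orientation: [-0.002, 3.142, 0.0]
force: [0.1, -0.6, -0.3]
gripper_width: 38.3
grip_force: 30.6
clock: 55.18
eef_pos: [443.3, 229.5, 50.4]
orientation: [0.002, -3.142, 0.0]
force: [0.3, -0.6, -1.9]
gripper_width: 38.6
grip_force: 30.6
```

```bash
python3 -m pendant '[{"x":-0.05,"y":0,"z":0.1,"ax":0,"ay":0,"az":0},{"x":0,"y":0,"z":0.05,"ax":0,"ay":0,"az":0},{"x":0,"y":0,"z":0,"ax":0,"ay":0,"az":0}]'
python3 -m pendant '[{"x":0,"y":0,"z":0,"ax":0,"ay":0,"az":0},{"x":0,"y":0,"z":0,"ax":0,"ay":0,"az":0},{"x":0,"y":0,"z":0,"ax":0,"ay":0,"az":0},{"x":0,"y":0,"z":-3,"ax":0,"ay":0,"az":0},{"x":0,"y":0,"z":-4,"ax":0,"ay":0,"az":0},{"x":0,"y":0,"z":-4,"ax":0,"ay":0,"az":0},{"x":0,"y":0,"z":0,"ax":0,"ay":0,"az":0},{"x":0,"y":0,"z":0,"ax":0,"ay":0,"az":0}]' 0.2
python3 cap.py 443 229 36 44;python3 to.py 445 -317.5 150
```

```text
clock: 55.55
eef_pos: [444.0, 229.6, 49.2]
orientation: [-0.002, 3.142, 0.0]
force: [-0.5, -0.3, 3.0]
gripper_width: 38.3
grip_force: 30.9
clock: 56.55
eef_pos: [443.5, 229.4, 158.4]
orientation: [0.002, -3.141, 0.0]
force: [0.5, 0.0, -0.3]
gripper_width: 51.4
grip_force: 0.0
n [ 290  212   68   72 3816] top z 77.6 cap [441.3 229.3  75.8]
silh [[443.6 229.5  44. ]] r 36.3 uv 324 247
tcp [443.1 229.2 157.9] tool shift cm [ -0.12 -54.67   0.84] turn [-0.001 -0.001  0.001] F [ 0.1 -1.  -0.9] w 51.3 t 56.6
```

```bash
python3 -m pendant '[{"x":-0.5,"y":-4.5,"z":0,"ax":0,"ay":0,"az":0},{"x":-0.5,"y":-5.5,"z":0,"ax":0,"ay":0,"az":0},{"x":-0.5,"y":-5.5,"z":0,"ax":0,"ay":0,"az":0},{"x":0,"y":-5.5,"z":0,"ax":0,"ay":0,"az":0},{"x":0,"y":-5.5,"z":0,"ax":0,"ay":0,"az":0},{"x":0,"y":-5.5,"z":0,"ax":0,"ay":0,"az":0},{"x":0.4,"y":-5.5,"z":0,"ax":0,"ay":0,"az":0},{"x":0.5,"y":-5.5,"z":0,"ax":0,"ay":0,"az":0},{"x":0.5,"y":-5.5,"z":0,"ax":0,"ay":0,"az":0},{"x":0,"y":-4,"z":0,"ax":0,"ay":0,"az":0}]' 0.35
python3 -m pendant '[{"x":0,"y":-2.3,"z":0,"ax":0,"ay":0,"az":0},{"x":0,"y":0,"z":0,"ax":0,"ay":0,"az":0},{"x":0,"y":0,"z":0,"ax":0,"ay":0,"az":0},{"x":0,"y":0,"z":0,"ax":0,"ay":0,"az":0}]'
python3 cap.py 445 -318 10 22;python3 to.py 445 -318 25
```

```text
clock: 57.85
eef_pos: [444.0, -297.6, 158.0]
orientation: [-0.001, -3.14, 0.001]
force: [0.3, 0.9, -0.1]
gripper_width: 57.6
grip_force: 0.0
clock: 58.35
eef_pos: [445.9, -316.8, 158.5]
orientation: [0.005, -3.141, -0.002]
force: [0.3, 0.3, -0.0]
gripper_width: 57.9
grip_force: 0.0
n [ 289  203   63   66 3229] top z 55.5 cap [ 443.4 -319.1   53.8]
silh [[ 445.2 -319.2   22. ]] r 33.1 uv 320 236
tcp [ 446.  -316.9  158.7] tool shift cm [ 0.11 -0.12 13.37] turn [0.001 0.    0.003] F [-0.3 -0.6 -0.3] w 57.8 t 58.4
```

```bash
python3 -m pendant '[{"x":0.1,"y":0,"z":5,"ax":0,"ay":0,"az":0},{"x":0,"y":0,"z":5,"ax":0,"ay":0,"az":0},{"x":0,"y":0,"z":2.5,"ax":0,"ay":0,"az":0},{"x":0,"y":0,"z":0.8,"ax":0,"ay":0,"az":0},{"x":0,"y":0,"z":0,"ax":0,"ay":0,"az":0},{"x":0,"y":0,"z":0,"ax":0,"ay":0,"az":0}]'
python3 -m pendant '[{"x":0,"y":0,"z":0,"ax":0,"ay":0,"az":0},{"x":0,"y":0,"z":0,"ax":0,"ay":0,"az":0},{"x":0,"y":0,"z":0,"ax":0,"ay":0,"az":0},{"x":0,"y":0,"z":0,"ax":0,"ay":0,"az":0}]' -1 30
python3 to.py 521 213.3 140
```

```text
clock: 59.15
eef_pos: [445.6, -318.8, 27.3]
orientation: [-0.003, 3.139, -0.001]
force: [-0.7, -0.2, 0.0]
gripper_width: 57.9
grip_force: 0.0
clock: 59.65
eef_pos: [445.4, -318.7, 27.2]
orientation: [-0.002, 3.14, 0.0]
force: [-1.4, -0.1, 6.7]
gripper_width: 38.6
grip_force: 30.0
tcp [ 445.4 -318.7   27.2] tool shift cm [ -7.65  53.19 -11.27] turn [0.    0.002 0.001] F [-1.4 -0.1  6.7] w 38.6 t 59.65
```

```bash
python3 -m pendant '[{"x":0,"y":0,"z":-1,"ax":0,"ay":0,"az":0},{"x":0,"y":0,"z":-4,"ax":0,"ay":0,"az":0},{"x":0,"y":0,"z":-5,"ax":0,"ay":0,"az":0},{"x":-0.7,"y":4,"z":0,"ax":0,"ay":0,"az":0},{"x":-0.7,"y":5.5,"z":0,"ax":0,"ay":0,"az":0},{"x":-0.7,"y":5.5,"z":0,"ax":0,"ay":0,"az":0},{"x":-0.7,"y":5.5,"z":0,"ax":0,"ay":0,"az":0},{"x":-0.7,"y":5.5,"z":0,"ax":0,"ay":0,"az":0},{"x":-0.7,"y":5.5,"z":0,"ax":0,"ay":0,"az":0},{"x":-0.7,"y":5.5,"z":0,"ax":0,"ay":0,"az":0}]'
python3 -m pendant '[{"x":-0.8,"y":5.5,"z":0,"ax":0,"ay":0,"az":0},{"x":-0.8,"y":5.2,"z":0,"ax":0,"ay":0,"az":0},{"x":-0.7,"y":3.5,"z":0,"ax":0,"ay":0,"az":0},{"x":-0.5,"y":2,"z":0,"ax":0,"ay":0,"az":0},{"x":0,"y":0,"z":0,"ax":0,"ay":0,"az":0},{"x":0,"y":0,"z":2,"ax":0,"ay":0,"az":0},{"x":0,"y":0,"z":2,"ax":0,"ay":0,"az":0},{"x":0,"y":0,"z":1.5,"ax":0,"ay":0,"az":0},{"x":0,"y":0,"z":0,"ax":0,"ay":0,"az":0},{"x":0,"y":0,"z":0,"ax":0,"ay":0,"az":0}]'
python3 to.py 521.7 213.3 49.2
```

```text
clock: 60.9
eef_pos: [493.2, 53.4, 126.6]
orientation: [-0.002, 3.14, 0.002]
force: [1.0, -0.0, -0.7]
gripper_width: 38.6
grip_force: 30.6
clock: 62.15
eef_pos: [521.3, 213.5, 71.1]
orientation: [-0.001, 3.141, 0.0]
force: [0.1, -0.3, -0.4]
gripper_width: 38.5
grip_force: 30.6
tcp [521.3 213.5  71.1] tool shift cm [-0.04 -0.02  2.19] turn [0.    0.001 0.001] F [ 0.1 -0.3 -0.4] w 38.5 t 62.15
```

```bash
python3 -m pendant '[{"x":-0.05,"y":0,"z":1,"ax":0,"ay":0,"az":0},{"x":0,"y":0,"z":0.5,"ax":0,"ay":0,"az":0},{"x":0,"y":0,"z":0.3,"ax":0,"ay":0,"az":0},{"x":0,"y":0,"z":0,"ax":0,"ay":0,"az":0},{"x":0,"y":0,"z":0,"ax":0,"ay":0,"az":0}]'
python3 -m pendant '[{"x":0,"y":0,"z":0.15,"ax":0,"ay":0,"az":0},{"x":0,"y":0,"z":0,"ax":0,"ay":0,"az":0}]'
python3 -m pendant '[{"x":0,"y":0,"z":0.1,"ax":0,"ay":0,"az":0},{"x":0,"y":0,"z":0,"ax":0,"ay":0,"az":0}]'
python3 -m pendant '[{"x":0,"y":0,"z":0.1,"ax":0,"ay":0,"az":0},{"x":0,"y":0,"z":0,"ax":0,"ay":0,"az":0}]'
```

```text
clock: 62.78
eef_pos: [521.5, 213.7, 53.1]
orientation: [-0.002, 3.141, 0.0]
force: [0.5, -0.1, -0.9]
gripper_width: 38.2
grip_force: 30.6
clock: 63.02
eef_pos: [521.4, 213.7, 51.4]
orientation: [-0.002, 3.142, 0.0]
force: [1.2, 0.7, -0.8]
gripper_width: 38.4
grip_force: 30.6
clock: 63.28
eef_pos: [521.4, 213.7, 50.4]
orientation: [0.002, -3.142, -0.0]
force: [-0.1, -0.6, -0.8]
gripper_width: 38.8
grip_force: 30.6
clock: 63.52
eef_pos: [521.4, 213.7, 49.4]
orientation: [0.002, -3.142, 0.0]
force: [0.6, 0.2, -0.2]
gripper_width: 38.4
grip_force: 30.6
```

```bash
python3 -m pendant '[{"x":0,"y":0,"z":0.05,"ax":0,"ay":0,"az":0},{"x":0,"y":0,"z":0,"ax":0,"ay":0,"az":0}]'
python3 -m pendant '[{"x":0,"y":0,"z":0,"ax":0,"ay":0,"az":0},{"x":0,"y":0,"z":0,"ax":0,"ay":0,"az":0},{"x":0,"y":0,"z":0,"ax":0,"ay":0,"az":0},{"x":0,"y":0,"z":-3,"ax":0,"ay":0,"az":0},{"x":0,"y":0,"z":-4,"ax":0,"ay":0,"az":0},{"x":0,"y":0,"z":-5,"ax":0,"ay":0,"az":0},{"x":0.5,"y":-5,"z":-1,"ax":0,"ay":0,"az":0},{"x":0.5,"y":-5,"z":0,"ax":0,"ay":0,"az":0},{"x":0.5,"y":-5,"z":0,"ax":0,"ay":0,"az":0},{"x":0,"y":0,"z":0,"ax":0,"ay":0,"az":0}]' 0.2
python3 - <<'E'
from h import *
a=grab("scene")[1];b=grab("top")[1]
save("end",np.vstack([cv2.resize(a[130:400],(800,338))[:, :],cv2.resize(b[140:330,100:460],(496,262))[:, :].copy() if 0 else cv2.copyMakeBorder(cv2.resize(b[140:330,80:460],(524,262)),0,0,0,276,cv2.BORDER_CONSTANT)]))
E
```

```text
clock: 63.78
eef_pos: [521.4, 213.7, 49.2]
orientation: [0.002, -3.141, -0.0]
force: [-1.4, -0.8, 1.8]
gripper_width: 38.5
grip_force: 30.9
clock: 65.03
eef_pos: [506.3, 58.9, 179.2]
orientation: [0.01, 3.141, 0.002]
force: [0.7, 0.8, 0.5]
gripper_width: 51.3
grip_force: 0.0
```

View pics/end.png

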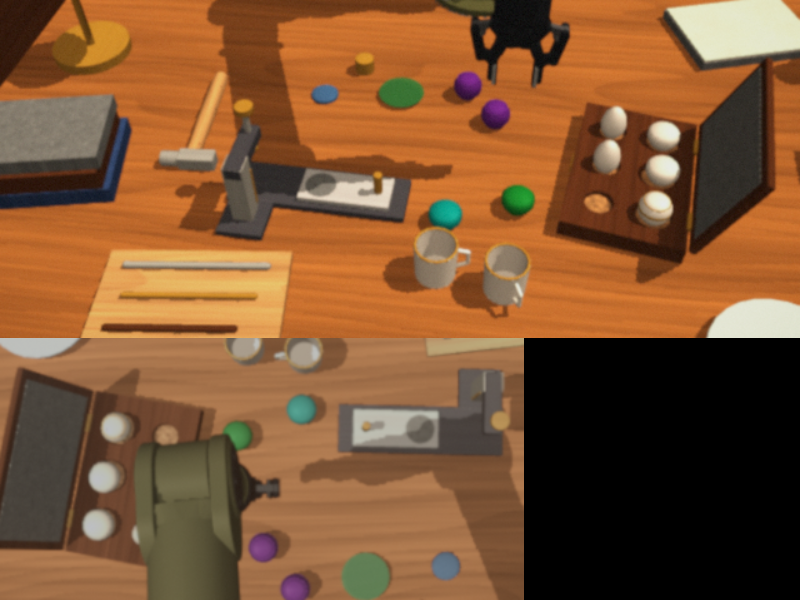

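The final view shows two eggs in the narrow wells and two buns and the gold-banded pot in the wide ones, all upright. No white porcelain is left on the table, and the bystanders have not moved.

```bash
python3 -c "
from bench import env
print(env.finish_job())"
```

```text
the job is handed in; nothing more can be done
None
```

I gauged the patch box, with the foot giving about 5 mm for a second. It and all four other pieces (two eggs, two buns) now stand upright in their own wells, and I handed the job in at about 65 s.

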